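# Air the rinsed lint filters

## Robot

A 6-joint arm with a two-finger parallel gripper is mounted at the origin on the work surface. World frame = base frame: x ahead of the robot, y to its left, z up, the work surface at z = 0. Lengths are in m, angles in degrees, forces in N, time in s.
With the tool pointing down it reaches from about 0.4 to 0.825 m from the base axis. Payload 7 kg.
Tool frame: the origin (TCP) lies at the very end of the fingers, on their centre line; the grasp point (between the pads) lies 19 mm behind it; z points along the fingers, y is the direction in which the jaws open and shut (so a half turn about z gives the same grasp; the last joint's range is limited). The gripper opens to 88 mm and grips with 3 to 60 N. Pads are 19 mm wide; open, the fingers measure 130 mm over their backs; the gripper's body (78 mm by 193 mm) begins 47 mm behind the grasp point.
Start: joints at [-50.185, 20.546, 0.682, 0, -70.136, -16.507], TCP at [0.267, -0.62, 0.204] pointing down, gripper open.
Joint ranges: [-176.03, 176.03], [-82.01, 121.73], [-58.28, 71.71], [-173.87, 95.51], [-174.79, -0.11], [-173.66, 173.66]. Speed limits (degrees/s): [136.94, 136.94, 172.46, 180, 180, 180].

## Interface

Orientations are given as [roll, pitch, yaw] about the fixed x, y, z axes, in that order (R = Rz(yaw) Ry(pitch) Rx(roll)).
In Python, from plant import telemetry, optics, ctrl gives the robot as it stands.
- The arm moves only by the tool servo_tool, never from a script. Its argument "rows" is a list of rows, each a list of 3 entries, a list of its own where there are three numbers: the shift along the tool's x, y, z in m, then the turn, a rotation vector about the tool's x, y, z in units of 6 degrees (1.0 is 6 degrees), then the closure, from 0 (fully open) to 1 (shut). A call has 1 to 20 rows; each row shifts and turns the commanded pose from where the row before left it, along the tool's axes as they then stand; what a row does not reach is not made up. A row lasts 1/12 s, in which the tool goes at most 41.7 mm and 7.16 degrees, less where a joint would pass 70% of its speed; a pose out of reach is approached as far as the arm can. A call is refused whole if a number of a shift passes 0.0417 or a number of a turn 1, either way. A call with a gripper value outside its range is refused whole. The fingers move at their own pace and stop on an object; the grip force is fixed at half the most. Time passes only in rows, so rows that do not move let the fingers close. It gives the time, the measured TCP pose, the force and the opening at its end, in the units of the state.
- telemetry.get_obs(): the state, without advancing time (a new reading comes with each control period).
- optics.snapshot(name): name is "side" or "top"; returns the picture (420x560x3 uint8, red, green, blue); there is no depth.
- optics.camera_info(name): a dict with "mtx" (3x3 intrinsics, pixels), "rvec" (rotation vector, rad) and "tvec" (3), from world to camera coordinates, as OpenCV has them. Camera axes: x right, y down, z forward; pixel columns grow to the right and rows downward; lengths in m; the calibration is good to about 2 mm. A picture is of the moment at which its call begins. camera_info takes no time and is no camera call.
- ctrl.close_job(): hands the job in, once; it reports no verdict.
The state is a dict: "clock": time; "joint_pos": joint angles; "qvel": joint speeds; "tau": joint torques, N m; "tool_pos": TCP position; "orientation": TCP orientation; "force": force on the tool from outside, world axes, zero at the start; "moment": the same for the moment, N m; "opening": finger opening in m.
Only numpy, scipy, OpenCV 4.12 (cv2) and the standard library are available. Lean on these libraries where they do the work, as an engineer would, in place of code of your own. Each camera call takes 0.05 s, during which the arm holds its last target.

## Task

Pull the airing cabinet's drawer well open, move the dry filter (orange grip) from it into the green tray, and lay every rinsed filter (blue grip) that is there in the open drawer. Then push the drawer fully shut and, only after that, raise the stiff vent lid on top until it stands at the same angle as the red pointer beside it, and leave it standing there. Do not move the pointer, and leave the bottle, the jar and the mug where they are.

Things in the scene. Friction and masses are not known exactly. Their poses are not given: they have to be found in the camera images.
- cab: white airing cabinet fixed to the counter, 180 mm deep (its x), 280 mm wide (its y), 120 mm high; its front faces its -x, towards the robot. Holds one drawer (front) and a vent lid (on top). Origin: centre of its underside.
- drawer (a joint): cabinet drawer: 0 shut, grows as it slides out along the cabinet's -x, 0.160 m fully out; needs about 2 N; starts 0 to 0.03. Inside 152 mm (x) by 240 mm (y), side and back walls 32 mm high; front panel's inner face 76 mm before the centre, its top 90 mm above the floor inside. Four filters fit at 55 mm pitch, lengthwise along x.
- drawer_in (a point): centre of the drawer's inner floor (moves with the drawer), 16 mm above the counter; its axes are the cabinet's, x pointing into the cabinet.
- drawer_handle (a point): middle of the drawer's steel bar handle, 12 mm thick, 100 mm long along the cabinet's y, 34 mm clear between bar and drawer front, posts at its ends; 88 mm above the counter. Can be pinched from above. Axes as the cabinet's.
- vent_lid (a joint): white louvred vent lid on the cabinet top, 140 mm (cabinet's x) x 150 mm, 10 mm thick, hinged along its left (+y) edge; its free edge and handle face the cabinet's -y. 0 closed (level), grows as it is raised, 1.5 upright. Stiff hinge: it stays at whatever angle it is left, needs about 5 N at the handle. Starts 0 to 0.1.
- lid_hinge (a point): middle of the lid's hinge axis, which runs along the cabinet's x, 126 mm above the counter; its axes turn with the lid: -y points from the hinge to the lid's free edge, z out of its upper face.
- lid_handle (a point): middle of the lid's steel bar handle, 12 mm thick, 90 mm long, parallel to the hinge; in the lid's frame 180 mm from the hinge along -y and 30 mm along z, so 30 mm beyond the free edge (posts at its ends, bar free elsewhere). Can be pinched from above at any lid angle: the bar turns between the fingers.
- pointer (a joint): red pointer arm, 170 mm long, 14 mm wide, at the far (+x) edge of the cabinet top, on the lid's own hinge axis, 14 mm beyond the lid's edge: angle above level, measured like the lid's, set anywhere from 0.55 to 1.05. It shows how far open the lid is to stand and is not to be moved.
- pointer_tip (a point): tip of the red pointer arm; its axes turn with the arm, -y along it from the hinge axis to the tip.
- dry: a lint filter: a flat white cassette 90 mm long (its x) x 45 mm wide (its y) x 20 mm thick with, standing on its top along the middle, an upright orange grip 56 mm long (along x), 12 mm thick (across y), reaching from 20 to 54 mm above the underside; 0.14 kg. Origin: centre of its underside, z up. The dry filter, at first lying in the drawer, its length along the drawer's x.
- tray: green open tray fixed to the counter, 160 mm (its x) x 120 mm (its y) outside, 30 mm high, walls and floor 5 mm; the place for the dry filter. Origin: centre of its underside.
- detergent: closed blue bottle, 72 mm across, 190 mm high, a bystander. Origin: centre of its underside.
- jar: glass jar with a yellow cap, 76 mm across, 110 mm high, a bystander. Origin: centre of its underside.
- mug: blue mug, 80 mm across, 90 mm high, a bystander. Origin: centre of its underside.
- wet1: a lint filter: a flat white cassette 90 mm long (its x) x 45 mm wide (its y) x 20 mm thick with, standing on its top along the middle, an upright blue grip 56 mm long (along x), 12 mm thick (across y), reaching from 20 to 54 mm above the underside; 0.14 kg. Origin: centre of its underside, z up. A rinsed filter, at first on the counter; two to four of the four are there.
- wet2: a lint filter: a flat white cassette 90 mm long (its x) x 45 mm wide (its y) x 20 mm thick with, standing on its top along the middle, an upright blue grip 56 mm long (along x), 12 mm thick (across y), reaching from 20 to 54 mm above the underside; 0.14 kg. Origin: centre of its underside, z up. A rinsed filter, at first on the counter; two to four of the four are there.
- wet3: a lint filter: a flat white cassette 90 mm long (its x) x 45 mm wide (its y) x 20 mm thick with, standing on its top along the middle, an upright blue grip 56 mm long (along x), 12 mm thick (across y), reaching from 20 to 54 mm above the underside; 0.14 kg. Origin: centre of its underside, z up. A rinsed filter, at first on the counter; two to four of the four are there.
- wet4: a lint filter: a flat white cassette 90 mm long (its x) x 45 mm wide (its y) x 20 mm thick with, standing on its top along the middle, an upright blue grip 56 mm long (along x), 12 mm thick (across y), reaching from 20 to 54 mm above the underside; 0.14 kg. Origin: centre of its underside, z up. A rinsed filter, at first on the counter; two to four of the four are there.
There are look-alikes about, which are no part of the job. Leave any purple look-alike of the wet2 alone.

How it is judged (in metres and radians):
On the way, in this order (a step that is already met when the one before it is completed fails the run):
1. the drawer is pulled well open (at least 100 mm) (value of joint drawer above 0.1 m), for 0.2 s.
2. with the drawer still open (at least 60 mm), every rinsed filter is in it and the dry one in the tray (value of joint drawer above 0.06 m and x of wet1 in the frame of drawer_in between -0.076 and 0.076 m and y of wet1 in the frame of drawer_in between -0.12 and 0.12 m and z of wet1 in the frame of drawer_in between -0.01 and 0.05 m and x of wet2 in the frame of drawer_in between -0.076 and 0.076 m and y of wet2 in the frame of drawer_in between -0.12 and 0.12 m and z of wet2 in the frame of drawer_in between -0.01 and 0.05 m and x of wet3 in the frame of drawer_in between -0.076 and 0.076 m and y of wet3 in the frame of drawer_in between -0.12 and 0.12 m and z of wet3 in the frame of drawer_in between -0.01 and 0.05 m and x of wet4 in the frame of drawer_in between -0.076 and 0.076 m and y of wet4 in the frame of drawer_in between -0.12 and 0.12 m and z of wet4 in the frame of drawer_in between -0.01 and 0.05 m and x of dry in the frame of tray between -0.075 and 0.075 m and y of dry in the frame of tray between -0.055 and 0.055 m and z of dry in the frame of tray between -0.01 and 0.045 m), for 0.2 s.
3. the drawer is fully shut with the rinsed filters in it (value of joint drawer below 0.008 m and x of wet1 in the frame of drawer_in between -0.076 and 0.076 m and y of wet1 in the frame of drawer_in between -0.12 and 0.12 m and z of wet1 in the frame of drawer_in between -0.01 and 0.05 m and x of wet2 in the frame of drawer_in between -0.076 and 0.076 m and y of wet2 in the frame of drawer_in between -0.12 and 0.12 m and z of wet2 in the frame of drawer_in between -0.01 and 0.05 m and x of wet3 in the frame of drawer_in between -0.076 and 0.076 m and y of wet3 in the frame of drawer_in between -0.12 and 0.12 m and z of wet3 in the frame of drawer_in between -0.01 and 0.05 m and x of wet4 in the frame of drawer_in between -0.076 and 0.076 m and y of wet4 in the frame of drawer_in between -0.12 and 0.12 m and z of wet4 in the frame of drawer_in between -0.01 and 0.05 m), for 0.2 s.
4. the lid is raised to the pointer's angle (angle between the y axis of lid_hinge and the y axis of pointer_tip, either way round below 0.09 rad), for 0.3 s.
At the end, for the whole second after the job is handed in: every rinsed filter that is there lies inside the drawer, the drawer is shut to within 8 mm, the dry filter lies in the tray, and the lid stands still within 0.09 rad (5 degrees) of the pointer's angle (all of step 3 and x of dry in the frame of tray between -0.075 and 0.075 m and y of dry in the frame of tray between -0.055 and 0.055 m and z of dry in the frame of tray between -0.01 and 0.045 m and angle between the y axis of lid_hinge and the y axis of pointer_tip, either way round below 0.09 rad and velocity of joint vent_lid between -0.03 and 0.03 rad/s and linear speed of dry below 0.02 m/s); the robot touches nothing.
It fails at once if the red pointer is moved (its tip by over 12 mm) (distance of pointer_tip from where it was at the start of the episode above 0.012 m).
It fails at once if the detergent is pushed over 40 mm or tipped over (distance of detergent from where it was at the start of the episode above 0.04 m or angle between detergent's own z axis and vertical above 0.5 rad).
It fails at once if the jar is pushed over 40 mm or tipped over (distance of jar from where it was at the start of the episode above 0.04 m or angle between jar's own z axis and vertical above 0.5 rad).
It fails at once if the mug is pushed over 40 mm or tipped over (distance of mug from where it was at the start of the episode above 0.04 m or angle between mug's own z axis and vertical above 0.5 rad).
Of wet1, wet2, wet3, wet4 only 2 to 4 are there at a start; the rules pass over those that are not, and their reading is None.
At some moment in a run one of wet1, wet2, wet3, wet4, dry may be knocked a few centimetres aside while the robot is not near it.
Once in a run the grip may slacken for a moment while it holds something.
It also fails if it takes over 210 s, if anything falls off the work surface, if the arm or the gripper's body presses on something with over 40 N, if the wrist force passes 120 N, or if a joint passes its speed limit or range.

## Working session

There is one attempt and no reset: what is moved stays moved. The work goes in short steps, Python scripts to look and compute and a tool call to move; the robot and the scene stay as the last step left them, time stands still between calls to the robot, and variables do not carry over. Pictures are saved under pics/ and viewed, and the job is handed in when it is done.

Besides the shell and the picture viewer there is one more tool, called in YAML: its name, and indented under it one key for each argument. servo_tool: Moves the arm, as the interface text tells. Its arguments: {"type":"object","properties":{"rows":{"type":"array"}},"required":["rows"]}

```bash
mkdir -p pics; ls
python3 - <<'E'
from plant import telemetry, optics, ctrl
import cv2
print(telemetry.get_obs())
for n in("side","top"):
    print(n,optics.camera_info(n))
    cv2.imwrite(f"pics/{n}0.png",optics.snapshot(n)[:,:,::-1])
E
```

```text
pics
{'clock': 0.0, 'joint_pos': array([-5.01829343e+01,  2.05915835e+01,  6.33875442e-01, -2.25117611e-02,
       -7.01349861e+01, -1.65067447e+01]), 'qvel': array([ 0.03396155,  0.06530758,  0.07640692, -0.06942357, -0.05803805,
       -0.06154309]), 'tau': array([ 1.42088484e-03, -5.82714593e+01,  2.93060911e+01,  6.99731067e+00,
        6.72025941e-03, -2.31981066e-04]), 'tool_pos': array([ 0.26688091, -0.61942422,  0.20281429]), 'orientation': array([ 1.79905113e+02, -6.04967221e-03, -1.56697341e+02]), 'force': array([ 0.93288646, -0.48577364,  0.00685119]), 'moment': array([-0.02153996,  0.00607952, -0.01576928]), 'opening': 0.0871429033701314}
side {'mtx': array([[526.6726183,   0.       , 275.1211933],
       [  0.       , 526.6726183, 208.5919202],
       [  0.       ,   0.       ,   1.       ]]), 'rvec': array([ 0.94063704, -2.5758038 ,  0.97150874]), 'tvec': array([0.45399436, 0.36719385, 1.48113025])}
top {'mtx': array([[470.72483799,   0.        , 281.94739144],
       [  0.        , 470.72483799, 216.06710366],
       [  0.        ,   0.        ,   1.        ]]), 'rvec': array([ 2.15359468, -2.16612555,  0.11360202]), 'tvec': array([-4.04703905e-04,  5.78512214e-01,  1.62634041e+00])}
```

View pics/top0.png

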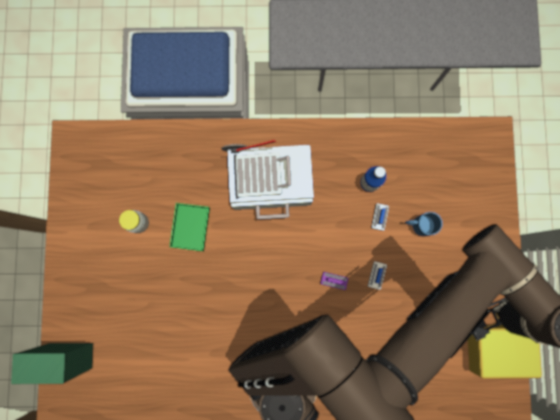

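View pics/side0.png

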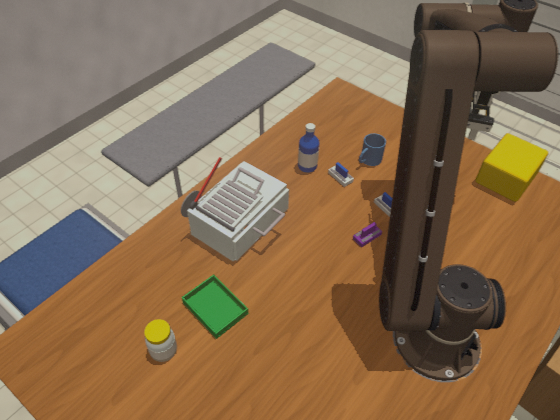

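The top view shows the cabinet at about (270,176) with its handle at (272,211), the tray at (190,228), and blue-grip filters at (380,217) and (377,275). The purple look-alike is at (335,280), the bottle at (374,178), the mug at (427,224) and the jar at (132,221). The arm may be hiding more.

```bash
cat > h.py <<'E'
import numpy as np, cv2
from plant import telemetry, optics, ctrl
def cam(n):
    c=optics.camera_info(n); R=cv2.Rodrigues(np.array(c['rvec']))[0]; return np.array(c['mtx']),R,np.array(c['tvec']).ravel()
def ray(n,uv):
    K,R,t=cam(n); d=R.T@np.linalg.solve(K,np.array([uv[0],uv[1],1.])); return -R.T@t,d/np.linalg.norm(d)
def onz(n,uv,z):
    o,d=ray(n,uv); return o+d*(z-o[2])/d[2]
def tri(a,b):
    o1,d1=ray('top',a);o2,d2=ray('side',b)
    A=np.stack([d1,-d2],1); s=np.linalg.lstsq(A,o2-o1,rcond=None)[0]
    p,q=o1+s[0]*d1,o2+s[1]*d2; return (p+q)/2,np.linalg.norm(p-q)
def proj(n,p):
    K,R,t=cam(n); return cv2.projectPoints(np.array(p,float).reshape(-1,3),cv2.Rodrigues(R)[0],t,K,None)[0].reshape(-1,2)
def blobs(img,lo,hi,amin=15):
    hsv=cv2.cvtColor(img,cv2.COLOR_RGB2HSV); m=cv2.inRange(hsv,np.array(lo),np.array(hi))
    n,l,s,c=cv2.connectedComponentsWithStats(m); out=[]
    for i in range(1,n):
        if s[i,4]>=amin: out.append((s[i,4],c[i],cv2.minAreaRect(np.argwhere(l==i)[:,::-1].astype(np.float32)),l==i))
    return out
def crop(n,x0,y0,x1,y1,f,k,img=None):
    im=optics.snapshot(n) if img is None else img
    cv2.imwrite(f'pics/{k}.png',cv2.resize(im[y0:y1,x0:x1,::-1],None,fx=f,fy=f,interpolation=cv2.INTER_CUBIC)); return im
BLUE=((105,110,40),(122,255,255))
E
python3 - <<'E'
from h import *
im=cv2.imread('pics/top0.png')[:,:,::-1].copy(); si=cv2.imread('pics/side0.png')[:,:,::-1].copy()
crop('top',210,130,450,310,3.3,'ct0',im); crop('side',170,120,430,270,3,'cs0',si)
np.set_printoptions(precision=3,suppress=True)
for n,i in(('top',im),('side',si)):
    for b in blobs(i,*BLUE): print(n,b[0],b[1],b[2][1:],onz(n,b[1],.05))
print([b[1] for b in blobs(im,(50,120,50),(70,255,255),200)])
for b in blobs(im,(50,120,50),(70,255,255),200): print(onz('top',b[1],.03),b[2])
E
```

```text
top 207 [373.024 178.594] ((17.987716674804688, 15.906493186950684), 41.987213134765625) [ 0.707 -0.325  0.05 ]
top 48 [381.646 215.75 ] ((3.3339743614196777, 13.728129386901855), 11.309932708740234) [ 0.575 -0.351  0.05 ]
top 46 [378.783 275.348] ((3.152963161468506, 13.339459419250488), 14.03624439239502) [ 0.37  -0.335  0.05 ]
side 164 [309.201 142.665] ((12.0, 17.0), 90.0) [ 0.743 -0.375  0.05 ]
side 30 [341.7 167.2] ((12.727923393249512, 2.1213202476501465), 45.0) [ 0.577 -0.347  0.05 ]
side 62 [387.129 198.532] ((12.020814895629883, 7.071067810058594), 45.0) [ 0.374 -0.323  0.05 ]
side 30 [ 39.7   244.633] ((13.86362075805664, 6.7082037925720215), 26.56505012512207) [1.089 0.538 0.05 ]
side 1197 [ 20.477 279.865] ((55.82884216308594, 53.25370407104492), 55.491477966308594) [1.02  0.648 0.05 ]
side 19 [ 45.263 254.211] ((3.5713741779327393, 9.752598762512207), 15.945395469665527) [1.045 0.548 0.05 ]
[array([189.476, 226.804])]
[0.543 0.323 0.03 ] ((189.45999145507812, 226.77999877929688), (31.678386688232422, 42.42641067504883), 8.130102157592773)
```

View pics/ct0.png

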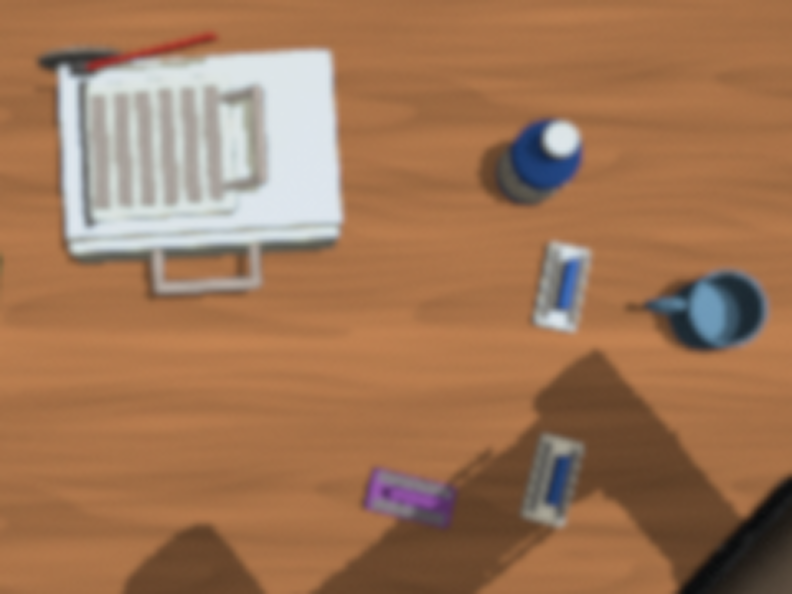

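View pics/cs0.png

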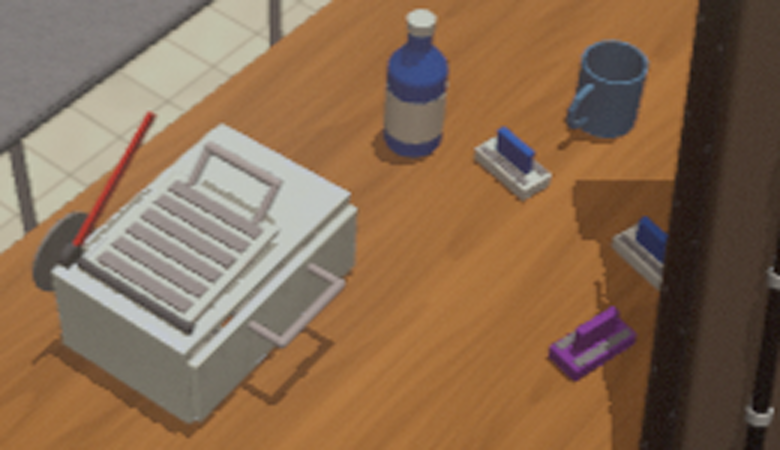

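Run:
```python
from h import *
np.set_printoptions(precision=3,suppress=True)
c=lambda x,y:(210+x/3.3,130+y/3.3)
s=lambda x,y:(170+x/3,120+y/3)
for k,p,z in [('hL',c(158,290),.094),('hR',c(258,284),.094),('TBL',c(60,67),.12),('TBR',c(330,50),.12),('TFR',c(341,228),.12),('TFL',c(70,240),.12),('jar',(132,221),.1),('ptr root',c(90,66),.126)]: print(k,onz('top',p,z))
print('handle side',onz('side',s(282,342),.094),onz('side',s(340,282),.094))
print('top corners side',onz('side',s(222,126),.12),onz('side',s(350,190),.12),onz('side',s(190,355),.12),onz('side',s(58,270),.12))
print('tip',tri(c(215,36),s(151,115)))
print('root',tri(c(90,66),s(80,242)))
```

```text
hL [0.566 0.077 0.094]
hR [ 0.571 -0.025  0.094]
TBL [0.794 0.177 0.12 ]
TBR [ 0.81  -0.101  0.12 ]
TFR [ 0.625 -0.11   0.12 ]
TFL [0.615 0.165 0.12 ]
jar [0.557 0.503 0.1  ]
ptr root [0.794 0.145 0.126]
handle side [0.567 0.084 0.094] [ 0.573 -0.016  0.094]
top corners side [ 0.806 -0.09   0.12 ] [ 0.634 -0.106  0.12 ] [0.612 0.171 0.12 ] [0.791 0.178 0.12 ]
tip (array([0.801, 0.017, 0.216]), np.float64(0.004353282617158778))
root (array([0.791, 0.144, 0.135]), np.float64(0.0006563214331927281))
```

```bash
cat >> h.py <<'E'
from scipy.spatial.transform import Rotation as Ro
np.set_printoptions(precision=4,suppress=True)
def plan(xyz,yaw,pos=None,ori=None):
    o=telemetry.get_obs(); p=np.array(o['tool_pos']) if pos is None else np.array(pos)
    R=Ro.from_euler('xyz',o['orientation'] if ori is None else ori,degrees=True)
    T=Ro.from_euler('xyz',[180,0,yaw],degrees=True)
    rv=(R.inv()*T).as_rotvec(degrees=True)/6
    print('t',o['clock'],'pos',p,'ori',np.round(o['orientation'],2),'F',np.round(o['force'],1),'open',round(o['opening'],4))
    print(' shift(now frame)',R.inv().apply(np.array(xyz)-p),' turn units',rv,' shift after turn',T.inv().apply(np.array(xyz)-p))
E
python3 -c "
from h import *
plan([.588,.031,.204],-176.7)"
```

```text
t 0.1 pos [ 0.2668 -0.6195  0.2029] ori [ 179.91   -0.01 -156.7 ] F [ 0.2  0.1 -0.8] open 0.0878
 shift(now frame) [-0.5523  0.4704 -0.0005]  turn units [ 0.0142 -0.0043  3.3333]  shift after turn [-0.3581  0.6309 -0.0011]
```

servo_tool:
  rows:
    - [[-0.0276,0.0235,-0.003],[0,0,0],0]
    - [[-0.0276,0.0235,-0.003],[0,0,0],0]
    - [[-0.0276,0.0235,-0.003],[0,0,0],0]
    - [[-0.0276,0.0235,-0.003],[0,0,0],0]
    - [[-0.0276,0.0235,-0.003],[0,0,0],0]
    - [[-0.0276,0.0235,-0.003],[0,0,0],0]
    - [[-0.0276,0.0235,-0.003],[0,0,0],0]
    - [[-0.0276,0.0235,-0.003],[0,0,0],0]
    - [[-0.0276,0.0235,-0.003],[0,0,0],0]
    - [[-0.0276,0.0235,-0.003],[0,0,0],0]
    - [[-0.0276,0.0235,-0.003],[0,0,0],0]
    - [[-0.0276,0.0235,-0.003],[0,0,0],0]
    - [[-0.0276,0.0235,-0.003],[0,0,0],0]
    - [[-0.0276,0.0235,-0.003],[0,0,0],0]
    - [[-0.0276,0.0235,-0.003],[0,0,0],0]
    - [[-0.0276,0.0235,-0.003],[0,0,0],1]
    - [[-0.0276,0.0235,-0.003],[0,0,0],1]
    - [[-0.0276,0.0235,-0.003],[0,0,0],1]
    - [[-0.0276,0.0235,-0.003],[0,0,0],1]
    - [[-0.0276,0.0235,-0.003],[0,0,0],1]

```text
clock: 1.77
tool_pos: [0.5883, 0.032, 0.2637]
orientation: [180.0, -0.0, -156.7]
force: [0.9, -1.1, -0.1]
opening: 0.0597
```

servo_tool:
  rows:
    - [[0,0,0],[0,0,0.83],1]
    - [[0,0,0],[0,0,0.83],1]
    - [[0,0,0],[0,0,0.83],1]
    - [[0,0,0],[0,0,0.84],1]
    - [[0,0,0],[0,0,0],1]
    - [[0,0,0],[0,0,0],1]

```text
clock: 2.27
tool_pos: [0.5878, 0.0301, 0.2634]
orientation: [-180.0, -0.0, -176.5]
force: [-0.3, -0.3, -0.1]
opening: 0.02
```

Run:
```python
from h import *
im=optics.snapshot('top'); si=optics.snapshot('side')
cv2.imwrite('pics/top1.png',im[:,:,::-1]);cv2.imwrite('pics/side1.png',si[:,:,::-1])
for n,i in(('top',im),('side',si)):
    for b in blobs(i,*BLUE): print(n,b[0],b[1],onz(n,b[1],.05))
plan([.588,.031,.076],-176.7)
```

```text
top 208 [373.0433 178.5817] [ 0.7071 -0.3246  0.05  ]
top 48 [381.6458 215.75  ] [ 0.5755 -0.351   0.05  ]
top 50 [378.64 275.46] [ 0.3693 -0.3347  0.05  ]
side 253 [309.1186 145.0277] [ 0.735  -0.3648  0.05  ]
side 33 [341.4242 167.1212] [ 0.5775 -0.3469  0.05  ]
side 37 [389.3514 197.8649] [ 0.3699 -0.3308  0.05  ]
side 21 [  5.0476 264.619 ] [1.1032 0.6475 0.05  ]
side 180 [ 13.3    298.4667] [0.9805 0.6967 0.05  ]
t 2.3667 pos [0.5879 0.03   0.2636] ori [-180.     -0.02 -176.53] F [ 0.7 -0.3  0.5] open 0.0118
 shift(now frame) [-0.0002  0.001   0.1876]  turn units [-0.0004 -0.0033  0.0285]  shift after turn [-0.0001  0.0009  0.1876]
```

View pics/top1.png

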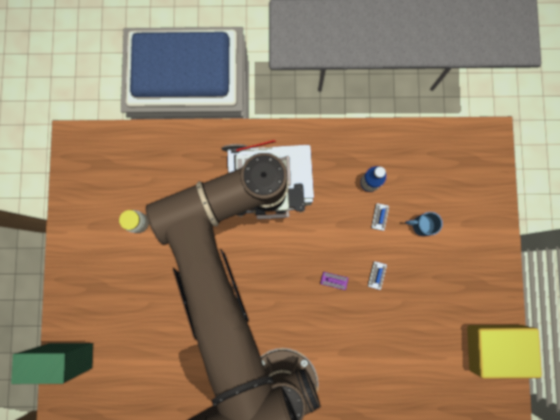

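View pics/side1.png

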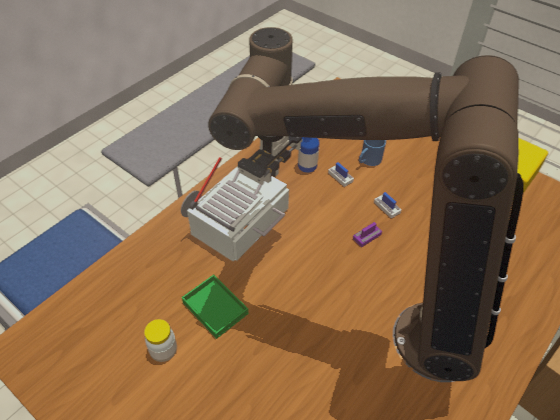

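Only two rinsed filters show across both views, at top pixels (380,217) and (378,275). Their cassettes are white and their grips blue, while the look-alike at (335,280) is all purple. Next I lower the closed fingers behind the handle bar to hook it.

servo_tool:
  rows:
    - [[-0.001,0,0.02],[0,0,0],1]
    - [[-0.001,0,0.02],[0,0,0],1]
    - [[-0.001,0,0.02],[0,0,0],1]
    - [[-0.001,0,0.02],[0,0,0],1]
    - [[0,0,0.02],[0,0,0],1]
    - [[0,0,0.02],[0,0,0],1]
    - [[0,0,0.02],[0,0,0],1]
    - [[0,0,0.015],[0,0,0],1]
    - [[0,0,0.01],[0,0,0],1]
    - [[0,0,0.01],[0,0,0],1]
    - [[0,0,0.008],[0,0,0],1]
    - [[0,0,0.005],[0,0,0],1]
    - [[0,0,0],[0,0,0],1]

```text
clock: 3.45
tool_pos: [0.5917, 0.0303, 0.075]
orientation: [-180.0, -0.1, -176.7]
force: [-0.6, -0.5, 0.9]
opening: 0.0002
```

Run:
```python
from h import *
crop('side',180,140,320,260,5,'cs2');plan([.45,.024,.076],-176.7)
```

```text
t 3.5 pos [0.5921 0.0304 0.0757] ori [-179.99   -0.01 -176.66] F [ 0.6  0.6 -0.2] open 0.0004
 shift(now frame) [ 0.1422  0.0019 -0.0003]  turn units [-0.001  -0.0018  0.007 ]  shift after turn [ 0.1422  0.0018 -0.0003]
```

View pics/cs2.png

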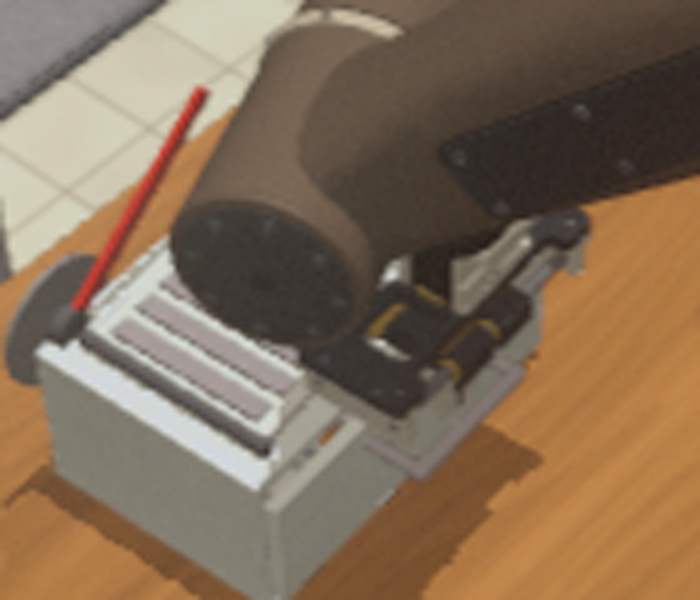

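servo_tool:
  rows:
    - [[0.004,0,0],[0,0,0],1]
    - [[0.006,0,0],[0,0,0],1]
    - [[0.008,0,0],[0,0,0],1]
    - [[0.01,0,0],[0,0,0],1]
    - [[0.01,0,0],[0,0,0],1]
    - [[0.01,0,0],[0,0,0],1]
    - [[0.01,0,0],[0,0,0],1]
    - [[0.01,0,0],[0,0,0],1]
    - [[0.01,0,0],[0,0,0],1]
    - [[0.01,0,0],[0,0,0],1]
    - [[0.01,0,0],[0,0,0],1]
    - [[0.01,0,0],[0,0,0],1]
    - [[0.01,0,0],[0,0,0],1]
    - [[0.01,0,0],[0,0,0],1]
    - [[0.008,0,0],[0,0,0],1]
    - [[0.006,0,0],[0,0,0],1]
    - [[0.004,0,0],[0,0,0],1]
    - [[0.002,0,0],[0,0,0],1]
    - [[0,0,0],[0,0,0],1]
    - [[0,0,0],[0,0,0],1]

```text
clock: 5.17
tool_pos: [0.4446, 0.0219, 0.0759]
orientation: [180.0, 0.0, -176.7]
force: [0.3, -0.8, -0.1]
opening: 0.0006
```

Run:
```python
from h import *
crop('side',180,140,380,260,4,'cs3');plan([.42,.02,.076],-176.7)
```

```text
t 5.2167 pos [0.4447 0.0219 0.0758] ori [-180.      0.01 -176.67] F [-0.4  0.3 -0. ] open 0.0004
 shift(now frame) [ 0.0248 -0.0005 -0.0002]  turn units [-0.0002  0.0023  0.0053]  shift after turn [ 0.0248 -0.0005 -0.0002]
```

View pics/cs3.png

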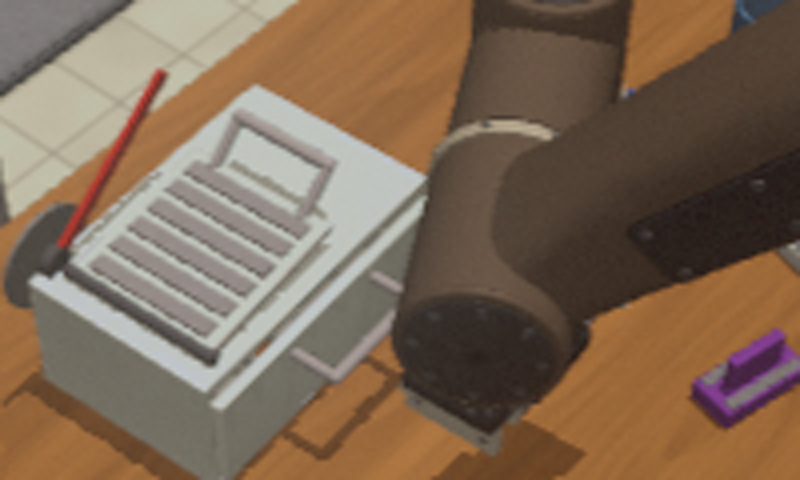

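Run:
```python
from h import *
print(tri((257.9,217.9),(264,234)),tri((288.2,216),(283.3,214)))
im=optics.snapshot('top');crop('top',220,130,330,270,5,'ct3',im)
```

```text
(array([0.5685, 0.079 , 0.0865]), np.float64(0.004405660105990793)) (array([ 0.5754, -0.0239,  0.0837]), np.float64(0.005980744411225559))
```

View pics/ct3.png

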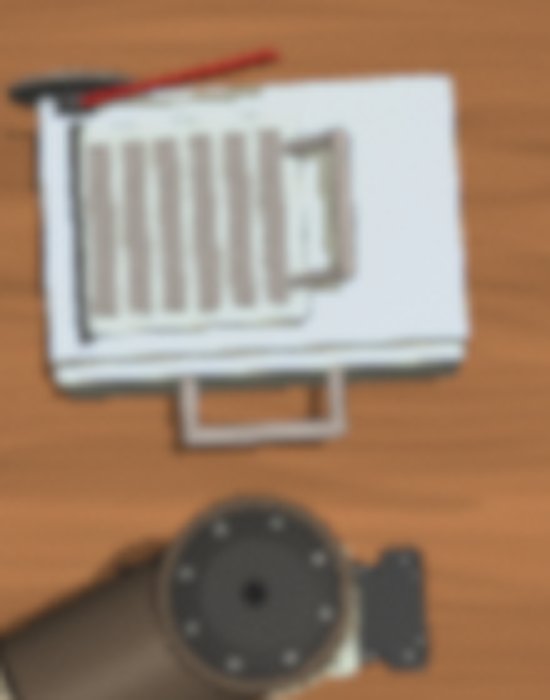

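The hook slipped off: the handle is unmoved at about (264,234) in the side view. I'll retry deeper and watch the force.

servo_tool:
  rows:
    - [[0,0,-0.03],[0,0,0],1]
    - [[0,0,-0.03],[0,0,0],1]
    - [[-0.03,0,-0.01],[0,0,0],1]
    - [[-0.03,0,0],[0,0,0],1]
    - [[-0.03,0,0],[0,0,0],1]
    - [[-0.03,0,0],[0,0,0],1]
    - [[-0.02,0,0],[0,0,0],1]
    - [[-0.008,0,0],[0,0,0],1]
    - [[0,0,0.02],[0,0,0],1]
    - [[0,0,0.02],[0,0,0],1]
    - [[0,0,0.015],[0,0,0],1]
    - [[0,0,0.01],[0,0,0],1]
    - [[0,0,0.01],[0,0,0],1]
    - [[0,0,0.01],[0,0,0],1]
    - [[0,0,0],[0,0,0],1]
    - [[0,0,0],[0,0,0],1]

```text
clock: 6.6
tool_pos: [0.592, 0.0304, 0.0607]
orientation: [-180.0, -0.0, -176.7]
force: [-0.7, 0.4, 0.3]
opening: 0.0007
```

Run:
```python
from h import *
plan([.592,.03,.060],-176.7);crop('top',220,130,330,270,5,'ct4')
```

```text
t 6.6 pos [0.592  0.0304 0.0607] ori [-179.98   -0.02 -176.66] F [-0.7  0.4  0.3] open 0.0007
 shift(now frame) [ 0.     -0.0004  0.0007]  turn units [-0.0026 -0.0038  0.0068]  shift after turn [ 0.     -0.0004  0.0007]
```

View pics/ct4.png

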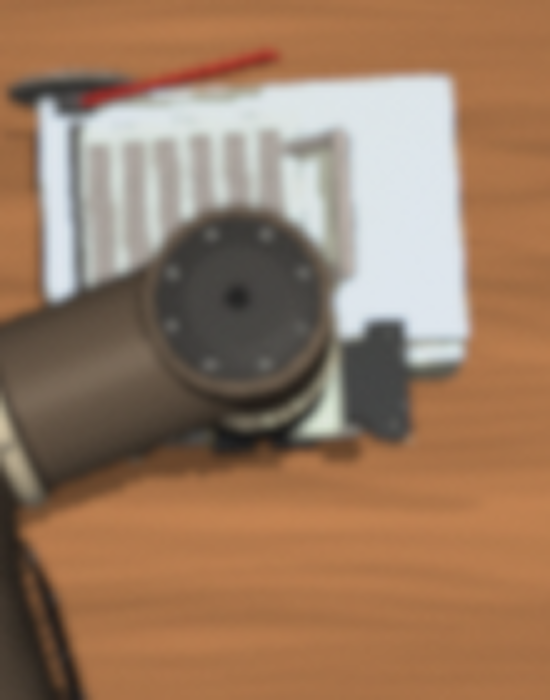

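servo_tool:
  rows:
    - [[0.004,0,0],[0,0,0],1]
    - [[0.004,0,0],[0,0,0],1]
    - [[0.004,0,0],[0,0,0],1]
    - [[0.004,0,0],[0,0,0],1]
    - [[0.004,0,0],[0,0,0],1]

```text
clock: 7.07
tool_pos: [0.5722, 0.0295, 0.0615]
orientation: [180.0, 0.1, -176.7]
force: [2.0, 0.0, 1.7]
opening: 0.0005
```

servo_tool:
  rows:
    - [[0.004,0,0],[0,0,0],1]
    - [[0.004,0,0],[0,0,0],1]
    - [[0.004,0,0],[0,0,0],1]
    - [[0.004,0,0],[0,0,0],1]
    - [[0.004,0,0],[0,0,0],1]

```text
clock: 7.48
tool_pos: [0.5517, 0.0281, 0.0608]
orientation: [180.0, 0.0, -176.7]
force: [1.7, 0.2, 2.4]
opening: -0.0
```

Run:
```python
from h import *
crop('side',180,140,380,260,4,'cs5')
```

```text
(no output)
```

View pics/cs5.png

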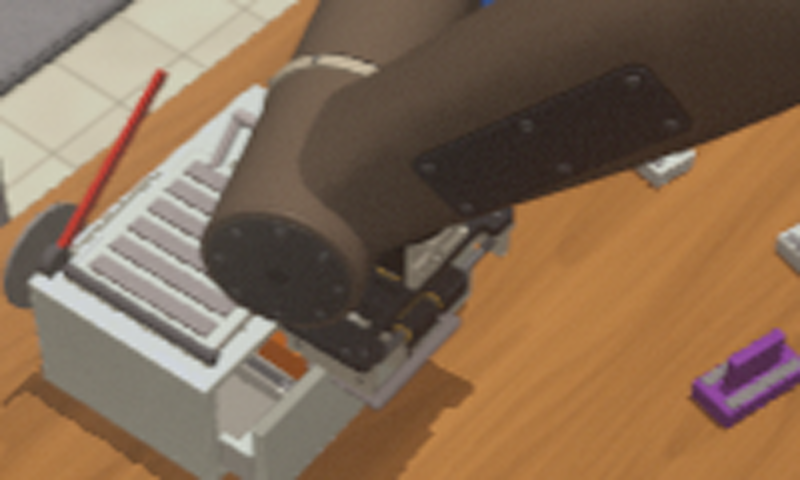

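servo_tool:
  rows:
    - [[0.006,0,0],[0,0,0],1]
    - [[0.008,0,0],[0,0,0],1]
    - [[0.008,0,0],[0,0,0],1]
    - [[0.008,0,0],[0,0,0],1]
    - [[0.008,0,0],[0,0,0],1]
    - [[0.008,0,0],[0,0,0],1]
    - [[0.008,0,0],[0,0,0],1]
    - [[0.008,0,0],[0,0,0],1]
    - [[0.008,0,0],[0,0,0],1]
    - [[0.008,0,0],[0,0,0],1]
    - [[0.008,0,0],[0,0,0],1]
    - [[0.008,0,0],[0,0,0],1]
    - [[0.006,0,0],[0,0,0],1]
    - [[0.005,0,0],[0,0,0],1]
    - [[0.003,0,0],[0,0,0],1]
    - [[0,0,0],[0,0,0],1]
    - [[0,0,0],[0,0,0],1]

```text
clock: 8.95
tool_pos: [0.4437, 0.0215, 0.0607]
orientation: [-180.0, -0.1, -176.7]
force: [1.2, -0.5, 0.3]
opening: 0.0005
```

servo_tool:
  rows:
    - [[0.002,0,0],[0,0,0],1]
    - [[0.002,0,0],[0,0,0],1]
    - [[0.002,0,0],[0,0,0],1]

```text
clock: 9.2
tool_pos: [0.4384, 0.0214, 0.0607]
orientation: [-180.0, 0.0, -176.7]
force: [1.4, -0.7, -0.1]
opening: 0.0008
```

servo_tool:
  rows:
    - [[-0.004,0,0],[0,0,0],1]
    - [[-0.004,0,0],[0,0,0],1]
    - [[0,0,-0.03],[0,0,0],1]
    - [[0,0,-0.04],[0,0,0],1]
    - [[0,0,-0.04],[0,0,0],1]
    - [[0,0,-0.04],[0,0,0],1]
    - [[0,-0.04,0],[0,0,0],0.5]
    - [[0,-0.04,0],[0,0,0],0.5]
    - [[0,-0.04,0],[0,0,0],0.5]
    - [[0,-0.04,0],[0,0,0],0.5]
    - [[0,-0.04,0],[0,0,0],0.5]
    - [[0,-0.04,0],[0,0,0],0.5]
    - [[0,-0.04,0],[0,0,0],0.5]
    - [[0,-0.04,0],[0,0,0],0.5]
    - [[0,0,0],[0,0,0],0.5]

```text
clock: 10.45
tool_pos: [0.4646, -0.3033, 0.2097]
orientation: [-180.0, -0.1, -176.9]
force: [0.2, 0.8, 0.5]
opening: 0.0436
```

Run:
```python
from h import *
im=optics.snapshot('top'); si=optics.snapshot('side')
crop('top',160,130,400,310,3.3,'ct6',im); crop('side',170,130,430,320,3,'cs6',si)
OR=((5,170,120),(15,255,255))
for n,i in(('top',im),('side',si)):
    for b in blobs(i,(4,190,140),(14,255,255),10): print(n,b[0],b[1],b[2],onz(n,b[1],.065))
```

```text
(no output)
```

View pics/ct6.png

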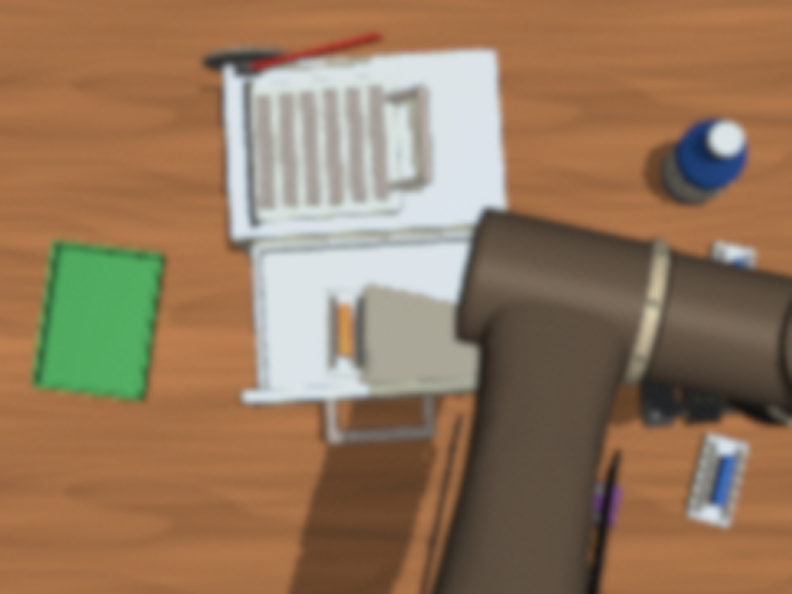

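View pics/cs6.png

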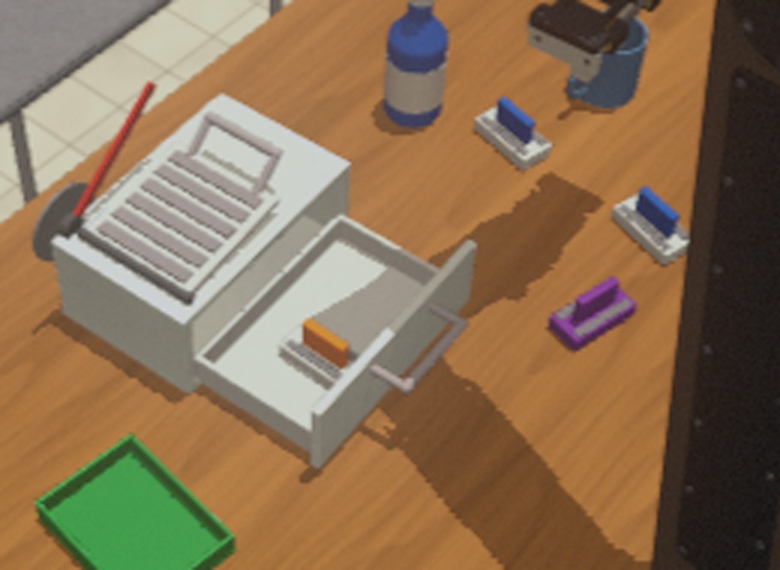

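The drawer is well open. The orange-grip dry filter is in it at top pixel (264.5,230), side pixel (278,244), near the front panel.

Run:
```python
from h import *
im=optics.snapshot('top'); si=optics.snapshot('side')
for n,i,z in(('top',im,.07),('side',si,.06)):
    for b in blobs(i,(6,140,100),(20,255,255),10):
        x,y=b[1]
        if 230<x<300 and 200<y<260 and b[0]<400: print(n,b[0],b[1],b[2],onz(n,b[1],z))
c=lambda x,y:(160+x/3.3,130+y/3.3)
print('grip ends',onz('top',c(345,303),.07),onz('top',c(346,356),.07))
print('panel inner top edge L,R?',onz('top',c(250,390),.106),onz('top',c(470,380),.106))
print('handle',onz('top',c(333,437),.094),onz('top',c(432,431),.094))
print('drawer back',onz('top',c(255,252),.048),'cab front top',onz('top',c(232,243),.12),onz('top',c(506,222),.12))
crop('top',230,190,320,270,8,'ct7',im)
```

```text
top 35 [264.1143 229.4857] ((264.0, 230.0), (12.0, 2.0), 90.0) [0.5283 0.0575 0.07  ]
top 137 [274.9197 254.9197] ((274.634521484375, 254.8832550048828), (5.842257976531982, 23.084043502807617), 85.91438293457031) [0.441  0.0207 0.07  ]
side 132 [277.9318 243.9848] ((277.8846130371094, 243.92308044433594), (18.027755737304688, 7.765801906585693), 33.690067291259766) [0.5261 0.0662 0.06  ]
grip ends [0.5547 0.0559 0.07  ] [0.4994 0.055  0.07  ]
panel inner top edge L,R? [0.4631 0.1508 0.106 ] [ 0.4719 -0.0722  0.106 ]
handle [0.4154 0.0673 0.094 ] [ 0.4209 -0.0335  0.094 ]
drawer back [0.6119 0.1524 0.048 ] cab front top [0.6116 0.1684 0.12  ] [ 0.6313 -0.1099  0.12  ]
```

View pics/ct7.png

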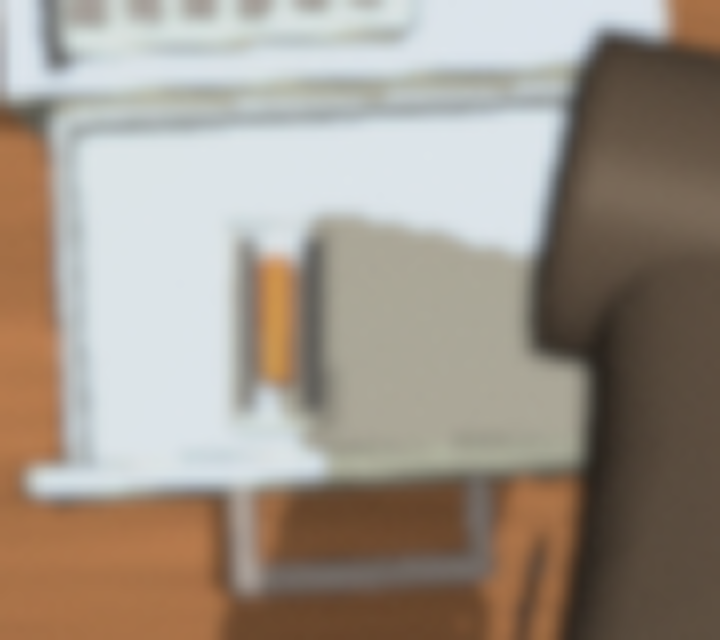

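```bash
python3 -c "
from h import *
plan([.527,.057,.042],-176.7)"
```

```text
t 10.65 pos [ 0.4646 -0.2973  0.2104] ori [ 179.97   -0.05 -176.7 ] F [ 0.3  0.1 -0.2] open 0.0434
 shift(now frame) [-0.0828  0.3501  0.1685]  turn units [ 0.0048 -0.008   0.    ]  shift after turn [-0.0827  0.3502  0.1684]
```

servo_tool:
  rows:
    - [[-0.0083,0.035,0],[0,0,0],0.5]
    - [[-0.0083,0.035,0],[0,0,0],0.5]
    - [[-0.0083,0.035,0],[0,0,0],0.5]
    - [[-0.0083,0.035,0],[0,0,0],0.5]
    - [[-0.0083,0.035,0],[0,0,0],0.5]
    - [[-0.0083,0.035,0],[0,0,0],0.5]
    - [[-0.0083,0.035,0],[0,0,0],0.5]
    - [[-0.0083,0.035,0],[0,0,0],0.5]
    - [[-0.0083,0.035,0],[0,0,0],0.5]
    - [[-0.0083,0.035,0],[0,0,0],0.5]
    - [[0,0,0.03],[0,0,0],0.5]
    - [[0,0,0.03],[0,0,0],0.5]
    - [[0,0,0.03],[0,0,0],0.5]
    - [[0,0,0.02],[0,0,0],0.5]
    - [[0,0,0],[0,0,0],0.5]
    - [[0,0,0],[0,0,0],0.5]

```text
clock: 11.98
tool_pos: [0.5267, 0.0575, 0.1008]
orientation: [-180.0, -0.1, -176.5]
force: [0.2, -0.7, 1.4]
opening: 0.0437
```

Run:
```python
from h import *
plan([.527,.057,.042],-176.7);crop('side',200,150,340,290,4,'cs8')
```

```text
t 11.9833 pos [0.5267 0.0575 0.1008] ori [-179.95   -0.08 -176.54] F [ 0.2 -0.7  1.4] open 0.0437
 shift(now frame) [-0.0004 -0.0005  0.0588]  turn units [-0.0083 -0.0134  0.0263]  shift after turn [-0.0003 -0.0005  0.0588]
```

View pics/cs8.png

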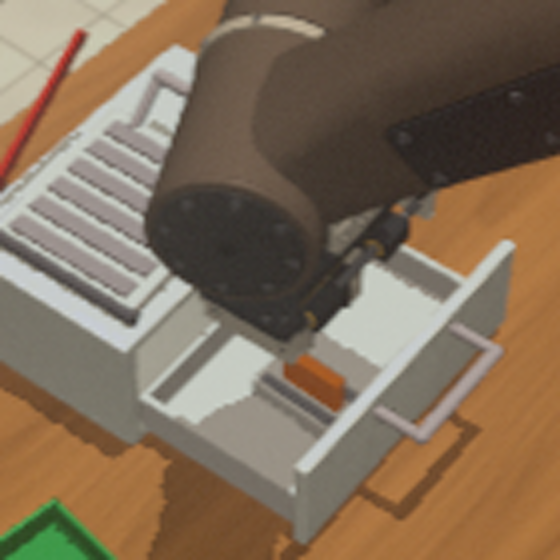

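servo_tool:
  rows:
    - [[0,0,0.015],[0,0,0],0.5]
    - [[0,0,0.015],[0,0,0],0.5]
    - [[0,0,0.015],[0,0,0],0.5]
    - [[0,0,0.008],[0,0,0],0.5]
    - [[0,0,0.005],[0,0,0],0.5]
    - [[0,0,0],[0,0,0],0.9]
    - [[0,0,0],[0,0,0],1]
    - [[0,0,0],[0,0,0],1]
    - [[0,0,0],[0,0,0],1]
    - [[0,0,0],[0,0,0],1]
    - [[0,0,0],[0,0,0],1]
    - [[0,0,0],[0,0,0],1]

```text
clock: 13.03
tool_pos: [0.5278, 0.0569, 0.0432]
orientation: [180.0, 0.1, -176.7]
force: [-0.8, 1.6, 2.3]
opening: 0.0112
```

servo_tool:
  rows:
    - [[0,0,-0.01],[0,0,0],1]
    - [[0,0,-0.02],[0,0,0],1]
    - [[0,0,-0.03],[0,0,0],1]
    - [[0,0,-0.03],[0,0,0],1]
    - [[0,0,-0.03],[0,0,0],1]
    - [[0,0,-0.02],[0,0,0],1]

```text
clock: 13.53
tool_pos: [0.5279, 0.0566, 0.1864]
orientation: [180.0, 0.2, -176.7]
force: [0.8, 0.3, -1.5]
opening: 0.0115
```

Run:
```python
from h import *
t=cv2.imread('pics/top0.png')[:,:,::-1].copy()
b=blobs(t,(50,120,50),(70,255,255),200)[0]
print([onz('top',q,.02) for q in cv2.boxPoints(b[2])])
plan([.543,.323,.035],-176.7);crop('side',170,130,350,330,3,'cs9')
```

```text
[array([0.4776, 0.3896, 0.02  ]), array([0.6273, 0.3714, 0.02  ]), array([0.6104, 0.2591, 0.02  ]), array([0.4612, 0.2785, 0.02  ])]
t 13.5333 pos [0.5279 0.0566 0.1864] ori [ 179.97    0.15 -176.66] F [ 0.8  0.3 -1.5] open 0.0115
 shift(now frame) [-0.0301  0.265   0.1516]  turn units [0.0044 0.0254 0.0065]  shift after turn [-0.0304  0.2651  0.1514]
```

View pics/cs9.png

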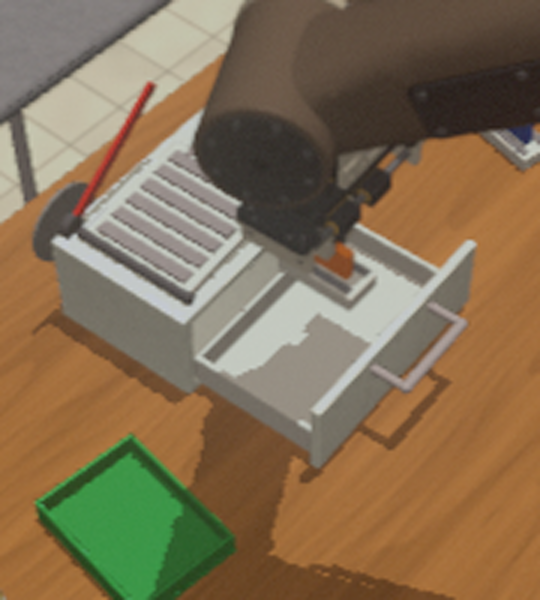

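The dry filter is in the grip. Next it goes to the tray centre, about (0.544, 0.325).

servo_tool:
  rows:
    - [[0,0.015,0],[0,0,0],1]
    - [[-0.003,0.025,0],[0,0,0],1]
    - [[-0.003,0.025,0],[0,0,0],1]
    - [[-0.003,0.025,0],[0,0,0],1]
    - [[-0.003,0.025,0],[0,0,0],1]
    - [[-0.003,0.025,0],[0,0,0],1]
    - [[-0.003,0.025,0],[0,0,0],1]
    - [[-0.003,0.025,0],[0,0,0],1]
    - [[-0.003,0.025,0],[0,0,0],1]
    - [[-0.003,0.025,0],[0,0,0],1]
    - [[-0.003,0.025,0.02],[0,0,0],1]
    - [[0,0,0.03],[0,0,0],1]
    - [[0,0,0.03],[0,0,0],1]
    - [[0,0,0.02],[0,0,0],1]
    - [[0,0,0],[0,0,0],1]

```text
clock: 14.83
tool_pos: [0.539, 0.3207, 0.0778]
orientation: [-179.7, -0.4, -176.7]
force: [-0.1, -1.0, -2.1]
opening: 0.0114
```

Run:
```python
from h import *
plan([.544,.325,.035],-176.7);crop('side',120,200,350,370,3,'cs10')
```

```text
t 14.8333 pos [0.539  0.3207 0.0778] ori [-179.69   -0.41 -176.71] F [-0.1 -1.  -2.1] open 0.0114
 shift(now frame) [-0.0056  0.0043  0.0427]  turn units [-0.0512 -0.0688 -0.0022]  shift after turn [-0.0053  0.004   0.0428]
```

View pics/cs10.png

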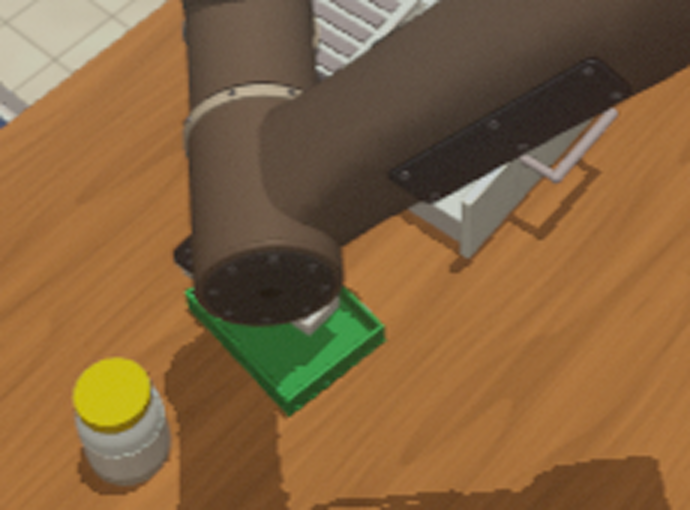

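servo_tool:
  rows:
    - [[-0.003,0.002,0.015],[0,0,0],1]
    - [[-0.002,0.002,0.012],[0,0,0],1]
    - [[0,0,0.008],[0,0,0],1]
    - [[0,0,0.006],[0,0,0],1]
    - [[0,0,0],[0,0,0],1]
    - [[0,0,0],[0,0,0],0.6]
    - [[0,0,0],[0,0,0],0.6]
    - [[0,0,0],[0,0,0],0.6]
    - [[0,0,0],[0,0,0],0.6]
    - [[0,0,-0.02],[0,0,0],0.6]
    - [[0,0,-0.03],[0,0,0],0.6]
    - [[0,0,-0.04],[0,0,0],0.6]
    - [[0,0,-0.04],[0,0,0],0.6]
    - [[0,0,-0.04],[0,0,0],0.6]
    - [[0,0,0],[0,0,0],0.6]

```text
clock: 16.13
tool_pos: [0.5504, 0.3295, 0.2222]
orientation: [179.6, 0.7, -176.6]
force: [1.0, 0.6, 1.6]
opening: 0.0352
```

Run:
```python
from h import *
im=optics.snapshot('top')
for b in blobs(im,*BLUE): 
    if b[0]<100: print(b[0],b[1],b[2],onz('top',b[1],.052))
crop('top',340,190,450,300,7,'ct11',im)
plan([.575,-.349,.2],-176.7)
plan([.37,-.334,.2],-176.7)
```

```text
48 [381.6458 215.75  ] ((381.59619140625, 215.5192413330078), (3.3339743614196777, 13.728129386901855), 11.309932708740234) [ 0.5752 -0.3506  0.052 ]
50 [378.64 275.46] ((378.6470642089844, 275.4117736816406), (3.395498752593994, 13.581995010375977), 14.03624439239502) [ 0.3693 -0.3343  0.052 ]
t 16.1833 pos [0.549  0.329  0.2181] ori [ 179.64    0.47 -176.65] F [ 0.4 -0.  -0.3] open 0.0353
 shift(now frame) [ 0.0138 -0.6784  0.0137]  turn units [0.0597 0.0776 0.0094]  shift after turn [ 0.013  -0.6784  0.0181]
t 16.1833 pos [0.549  0.329  0.2181] ori [ 179.64    0.47 -176.65] F [ 0.4 -0.  -0.3] open 0.0353
 shift(now frame) [ 0.2176 -0.6515  0.0123]  turn units [0.0597 0.0776 0.0094]  shift after turn [ 0.2168 -0.6516  0.0181]
```

View pics/ct11.png

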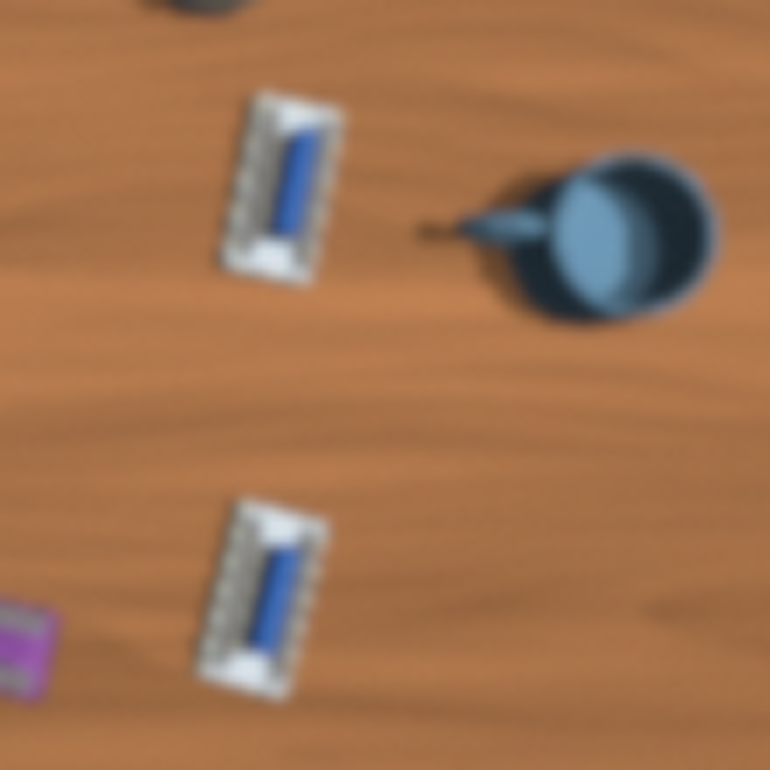

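Run:
```python
from h import *
c=lambda x,y:(340+x/7,190+y/7)
for a,b in [((260,92),(222,262)),((345,112),(312,285)),((242,500),(198,675)),((330,520),(288,698))]:
    p,q=onz('top',c(*a),.02),onz('top',c(*b),.02); d=p-q; print(p,q,np.degrees(np.arctan2(d[1],d[0])),np.linalg.norm(d))
print('bottle base front',onz('top',(369.7,189.7),0),'cap',onz('top',(375.5,173),.19))
print('mug rim',onz('top',c(450,230),.09),onz('top',c(715,240),.09),'mug handle',onz('top',c(455,230),.06))
```

```text
[ 0.6241 -0.3425  0.02  ] [ 0.5375 -0.3209  0.02  ] -14.010169842725075 0.08921176670185996
[ 0.6135 -0.3853  0.02  ] [ 0.5256 -0.3659  0.02  ] -12.406791680321714 0.09005761445157243
[ 0.4178 -0.3277  0.02  ] [ 0.3311 -0.3034  0.02  ] -15.644202058712597 0.08999130720813894
[ 0.4076 -0.3714  0.02  ] [ 0.3196 -0.3479  0.02  ] -14.980258981607536 0.09109954292071185
bottle base front [ 0.676 -0.321  0.   ] cap [ 0.6982 -0.3065  0.19  ]
mug rim [ 0.5463 -0.4187  0.09  ] [ 0.5406 -0.5464  0.09  ] mug handle [ 0.5492 -0.4287  0.06  ]
```

servo_tool:
  rows:
    - [[0,-0.02,0],[0,0,0],0.5]
    - [[0.001,-0.04,0],[0,0,0],0.5]
    - [[0.001,-0.04,0],[0,0,0],0.5]
    - [[0.001,-0.04,0],[0,0,0],0.5]
    - [[0.001,-0.04,0],[0,0,0],0.5]
    - [[0.001,-0.04,0],[0,0,0],0.5]
    - [[0.001,-0.04,0],[0,0,0],0.5]
    - [[0.001,-0.04,0],[0,0,0],0.5]
    - [[0.001,-0.04,0],[0,0,0],0.5]
    - [[0.001,-0.04,0],[0,0,0],0.5]
    - [[0.001,-0.04,0],[0,0,0],0.5]
    - [[0.001,-0.04,0],[0,0,0],0.5]
    - [[0.001,-0.04,0],[0,0,0],0.5]
    - [[0.001,-0.04,0],[0,0,0],0.5]
    - [[0,-0.04,0],[0,0,0],0.5]
    - [[0,-0.04,0],[0,0,0.7],0.5]
    - [[0,-0.03,0],[0,0,0.7],0.5]
    - [[0,-0.03,0],[0,0,0.7],0.5]
    - [[0,0,0],[0,0,0.66],0.5]
    - [[0,0,0],[0,0,0],0.5]

```text
clock: 17.85
tool_pos: [0.5651, -0.3541, 0.2102]
orientation: [180.0, -0.1, 166.4]
force: [0.0, 1.2, -0.6]
opening: 0.0438
```

Run:
```python
from h import *
plan([.575,-.352,.03],166.8)
im=optics.snapshot('side')
for b in blobs(im,*BLUE): print(b[0],b[1],onz('side',b[1],.045))
crop('side',120,120,420,370,2.5,'cs12',im)
```

```text
t 17.85 pos [ 0.5651 -0.3541  0.2102] ori [179.98  -0.13 166.41] F [ 0.   1.2 -0.6] open 0.0438
 shift(now frame) [-0.0095  0.0043  0.1802]  turn units [ 0.003  -0.0225 -0.0652]  shift after turn [-0.0091  0.0043  0.1802]
181 [309.2928 142.5856] [ 0.7458 -0.3805  0.045 ]
26 [341.4231 167.0385] [ 0.5803 -0.3518  0.045 ]
24 [  2.375 264.625] [1.1139 0.652  0.045 ]
40 [  4.025 275.3  ] [1.0757 0.6698 0.045 ]
17 [ 19.5882 279.9412] [1.0265 0.6494 0.045 ]
198 [ 13.9343 298.1212] [0.9842 0.6944 0.045 ]
```

View pics/cs12.png

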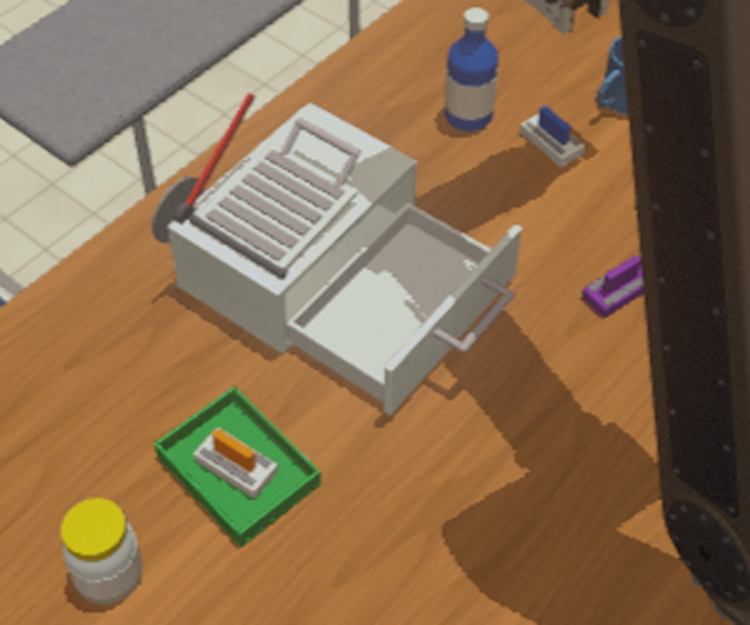

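The dry filter lies in the middle of the tray. I'll go down on rinsed filter A.

servo_tool:
  rows:
    - [[-0.005,0.002,0.02],[0,0,-0.06],0.5]
    - [[-0.004,0.002,0.03],[0,0,0],0.5]
    - [[0,0,0.03],[0,0,0],0.5]
    - [[0,0,0.02],[0,0,0],0.5]
    - [[0,0,0],[0,0,0],0.5]
    - [[0,0,0],[0,0,0],0.5]

```text
clock: 18.4
tool_pos: [0.5758, -0.3495, 0.1112]
orientation: [-180.0, -0.1, 167.3]
force: [0.8, -0.6, 1.0]
opening: 0.0436
```

Run:
```python
from h import *
plan([.575,-.352,.03],166.8)
crop('side',290,110,400,210,6,'cs13')
```

```text
t 18.4 pos [ 0.5758 -0.3495  0.1112] ori [-179.99   -0.14  167.3 ] F [ 0.8 -0.6  1. ] open 0.0436
 shift(now frame) [ 0.     -0.0026  0.0812]  turn units [-0.0012 -0.0232  0.0838]  shift after turn [ 0.0002 -0.0026  0.0812]
```

View pics/cs13.png

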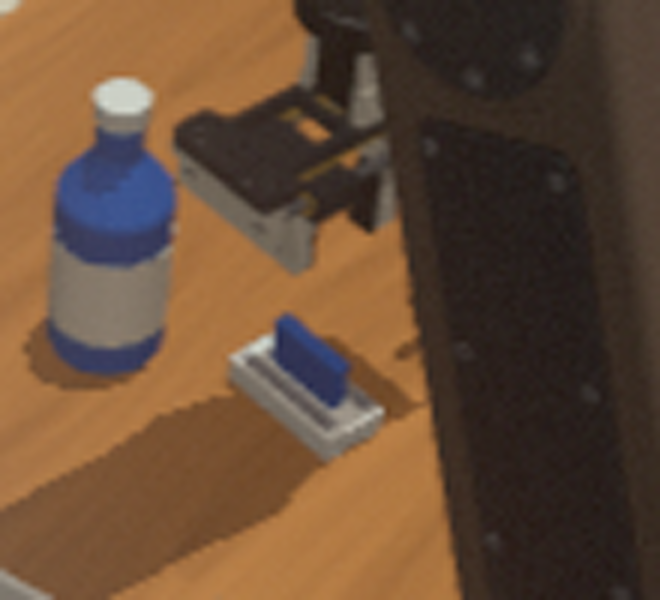

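Run:
```python
from h import *
print(proj('side',[[.576,-.350,.111],[.576+.006,-.350+.025,.111],[.576+.012,-.35+.044,.111]]))
```

```text
[[344.1312 154.1571]
 [338.4999 157.1784]
 [333.8342 159.3081]]
```

servo_tool:
  rows:
    - [[0,-0.002,0.025],[0,0,0.05],0.5]
    - [[0,0,0.025],[0,0,0],0.5]
    - [[0,0,0.015],[0,0,0],0.5]
    - [[0,0,0.01],[0,0,0],0.5]
    - [[0,0,0.006],[0,0,0],0.5]
    - [[0,0,0],[0,0,0],0.8]
    - [[0,0,0],[0,0,0],1]
    - [[0,0,0],[0,0,0],1]
    - [[0,0,0],[0,0,0],1]
    - [[0,0,0],[0,0,0],1]
    - [[0,0,0],[0,0,0],1]
    - [[0,0,0],[0,0,0],1]

```text
clock: 19.45
tool_pos: [0.5767, -0.352, 0.0328]
orientation: [180.0, 0.1, 166.9]
force: [-2.9, 8.1, 17.3]
opening: 0.0034
```

servo_tool:
  rows:
    - [[0,0,-0.01],[0,0,0],1]
    - [[0,0,-0.02],[0,0,0],1]
    - [[0,0,-0.03],[0,0,0],1]
    - [[0,0,-0.03],[0,0,0],1]
    - [[0,0,-0.03],[0,0,0],1]
    - [[0,0,-0.03],[0,0,0],1]
    - [[0,0,-0.02],[0,0,0],1]
    - [[0,0,0],[0,0,-0.7],1]
    - [[0,0,0],[0,0,-0.7],1]
    - [[0,0,0],[0,0,-0.7],1]
    - [[0,0,0],[0,0,-0.65],1]
    - [[0,0,0],[0,0,0],1]

```text
clock: 20.45
tool_pos: [0.5758, -0.3526, 0.2013]
orientation: [-180.0, 0.0, -176.5]
force: [0.1, -0.1, 0.1]
opening: 0.0006
```

Run:
```python
from h import *
plan([.548,-.014,.045],-176.7)
im=optics.snapshot('side')
crop('side',200,80,420,260,3.5,'cs14',im)
```

```text
t 20.45 pos [ 0.5758 -0.3526  0.2013] ori [-179.98    0.02 -176.5 ] F [ 0.1 -0.1  0.1] open 0.0006
 shift(now frame) [0.0071 0.3397 0.1562]  turn units [-0.0025  0.0039  0.0329]  shift after turn [0.0082 0.3396 0.1563]
```

View pics/cs14.png

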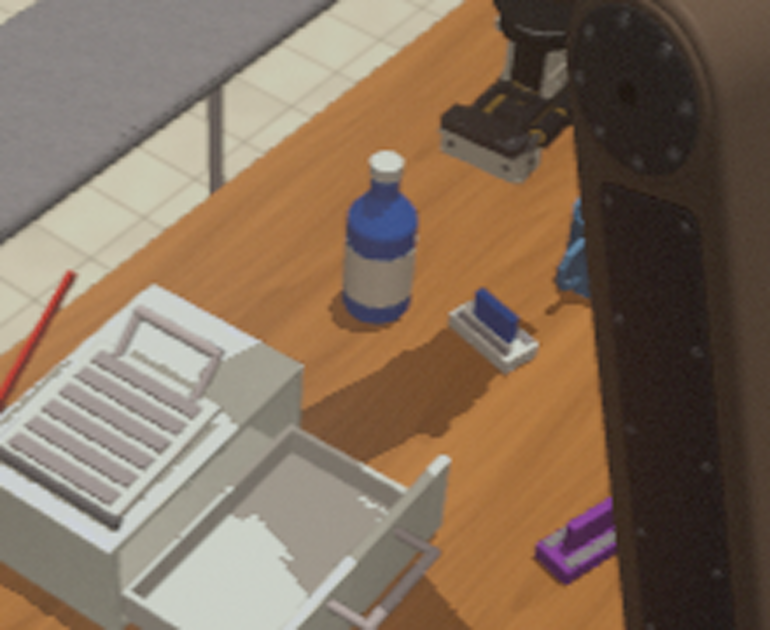

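Run:
```python
from h import *
print(proj('side',[[.5758,-.3526,.2013],[.5758,-.3526,.22],[.5663,-.3526,.2013],[.5663,-.331,.2013]]))
print(proj('top',[[.5758,-.3526,.2013]]))
im=optics.snapshot('side')
for b in blobs(im,*BLUE):
  if b[0]<100: print(b[0],b[1],onz('side',b[1],.045))
crop('side',310,90,400,190,8,'cs15',im)
crop('top',330,180,450,300,6,'ct15')
```

```text
[[347.5621 133.7717]
 [348.2019 129.43  ]
 [349.9251 135.0008]
 [346.1892 138.2978]]
[[391.8441 210.2359]]
27 [341.5926 167.2222] [ 0.5793 -0.3514  0.045 ]
23 [  3.087  271.1739] [1.091  0.6635 0.045 ]
17 [ 16.7647 279.8235] [1.0331 0.6545 0.045 ]
17 [  1.1765 282.0588] [1.0608 0.6881 0.045 ]
```

View pics/cs15.png

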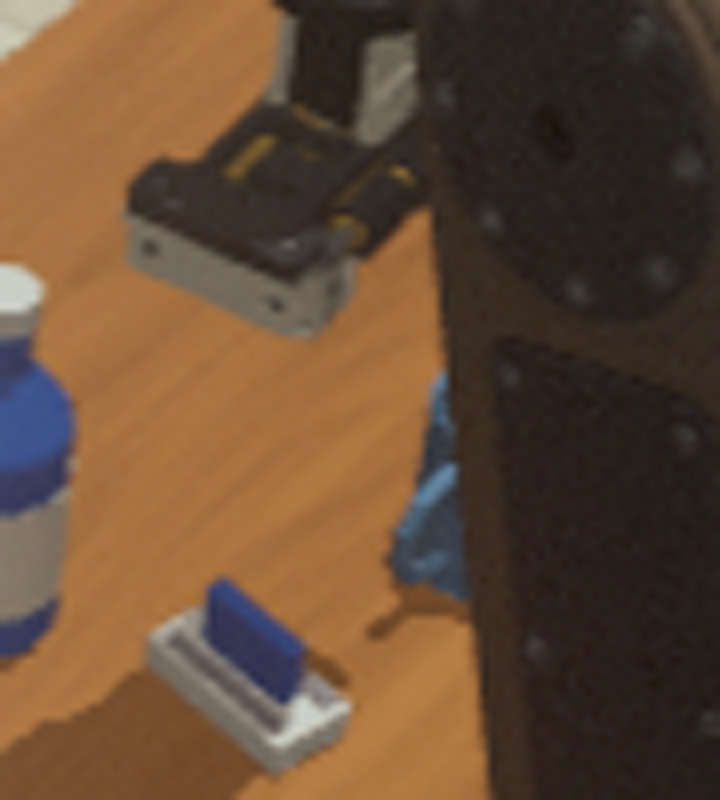

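View pics/ct15.png

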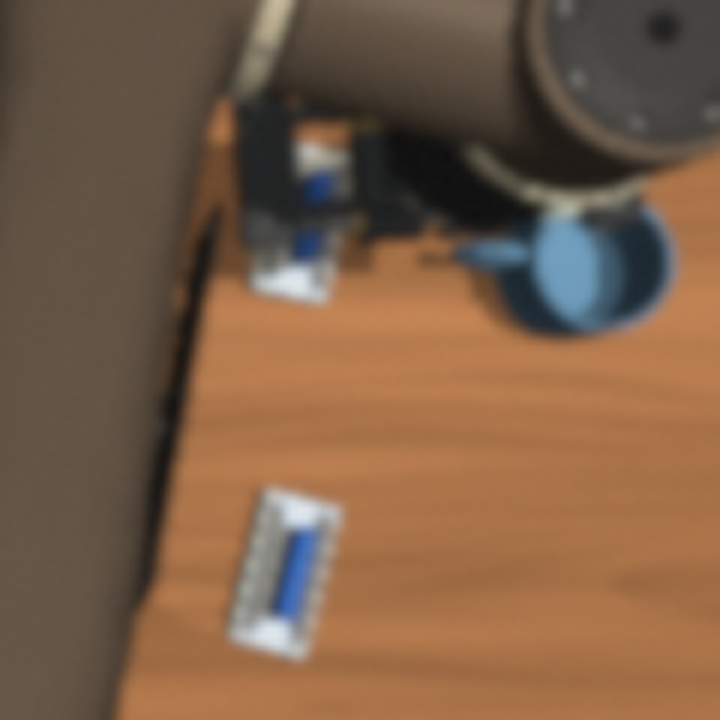

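Filter A's grip slipped out and it still lies at side pixel (341.6,167). Together with the first hook miss, this suggests the real fingertips sit about 15-20 mm higher than reported. I'll calibrate on filter B, which is in free space, going down slowly.

Run:
```python
from h import *
plan([.369,-.336,.1],164.7)
```

```text
t 20.6 pos [ 0.5758 -0.3525  0.201 ] ori [-179.99    0.01 -176.81] F [-1.7 -0.8  0.3] open 0.0004
 shift(now frame) [0.2056 0.028  0.101 ]  turn units [-0.0009  0.0018  3.0822]  shift after turn [ 0.2038 -0.0387  0.101 ]
```

servo_tool:
  rows:
    - [[0.035,0.005,0],[0,0,0],0.5]
    - [[0.035,0.005,0],[0,0,0],0.5]
    - [[0.035,0.005,0],[0,0,0],0.5]
    - [[0.035,0.005,0],[0,0,0],0.5]
    - [[0.035,0.005,0],[0,0,0],0.5]
    - [[0.03,0.003,0],[0,0,0],0.5]
    - [[0,0,0.02],[0,0,0.8],0.5]
    - [[0,0,0.03],[0,0,0.8],0.5]
    - [[0,0,0.03],[0,0,0.8],0.5]
    - [[0,0,0.02],[0,0,0.7],0.5]
    - [[0,0,0],[0,0,0],0.5]
    - [[0,0,0],[0,0,0],0.5]

```text
clock: 21.6
tool_pos: [0.3691, -0.3364, 0.1006]
orientation: [-180.0, -0.1, 164.8]
force: [1.6, -1.1, 1.4]
opening: 0.0438
```

Run:
```python
from h import *
plan([.369,-.336,.03],164.7)
crop('side',330,140,450,260,6,'cs16');crop('top',320,220,440,330,6,'ct16')
print(proj('side',[[.369,-.336,.1]]),proj('top',[[.369,-.336,.1]]))
```

```text
t 21.6 pos [ 0.3691 -0.3364  0.1006] ori [-179.99   -0.12  164.81] F [ 1.6 -1.1  1.4] open 0.0438
 shift(now frame) [0.0001 0.0003 0.0706]  turn units [-0.0019 -0.0192  0.0179]  shift after turn [0.0002 0.0003 0.0706]
[[393.0674 186.8626]] [[381.9867 275.743 ]]
```

View pics/cs16.png

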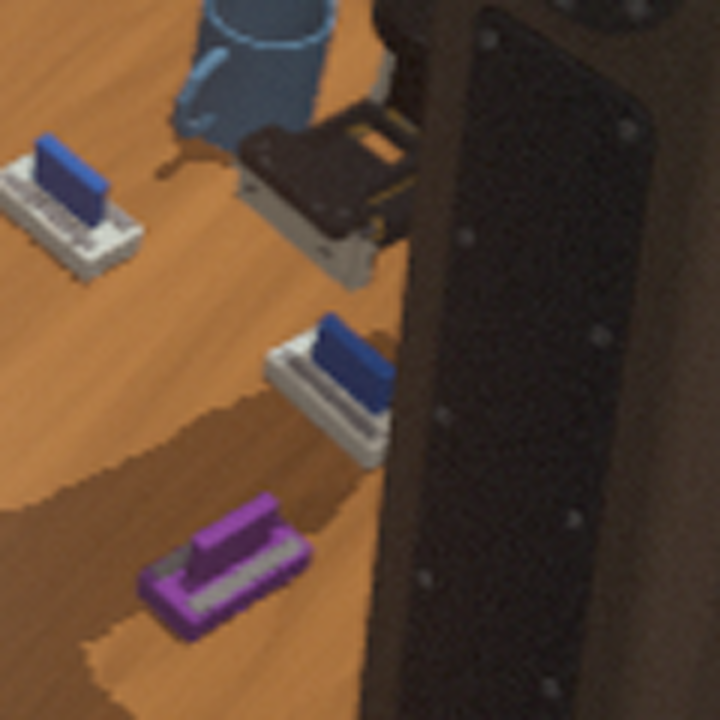

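View pics/ct16.png

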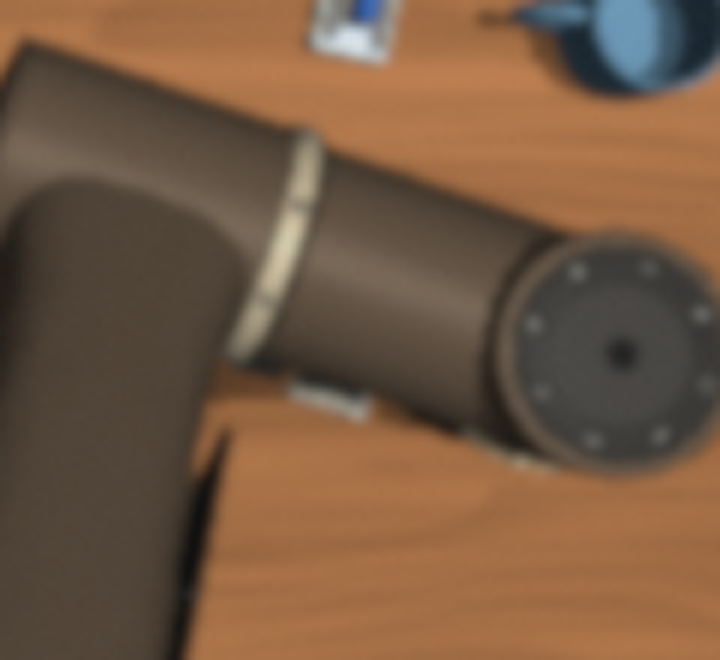

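servo_tool:
  rows:
    - [[0,0,0.02],[0,0,0],0.5]
    - [[0,0,0.02],[0,0,0],0.5]
    - [[0,0,0.015],[0,0,0],0.5]
    - [[0,0,0.01],[0,0,0],0.5]
    - [[0,0,0.005],[0,0,0],0.5]
    - [[0,0,0],[0,0,0],0.5]

```text
clock: 22.2
tool_pos: [0.3698, -0.3365, 0.0308]
orientation: [-180.0, -0.0, 164.8]
force: [-0.1, -0.4, -0.5]
opening: 0.0438
```

servo_tool:
  rows:
    - [[0,0,0.003],[0,0,0],0.5]
    - [[0,0,0.002],[0,0,0],0.5]
    - [[0,0,0],[0,0,0],0.5]

```text
clock: 22.45
tool_pos: [0.3699, -0.3365, 0.0261]
orientation: [-180.0, 0.1, 164.7]
force: [-0.3, 0.1, -0.2]
opening: 0.044
```

servo_tool:
  rows:
    - [[0,0,0.002],[0,0,0],0.5]
    - [[0,0,0.002],[0,0,0],0.5]
    - [[0,0,0],[0,0,0],0.5]

```text
clock: 22.7
tool_pos: [0.3695, -0.3363, 0.0216]
orientation: [180.0, -0.0, 164.7]
force: [0.3, 0.2, -0.2]
opening: 0.044
```

servo_tool:
  rows:
    - [[0,0,0.002],[0,0,0],0.5]
    - [[0,0,0.002],[0,0,0],0.5]
    - [[0,0,0],[0,0,0],0.5]

```text
clock: 22.95
tool_pos: [0.3693, -0.3362, 0.0173]
orientation: [180.0, -0.0, 164.7]
force: [-0.2, -0.3, -0.7]
opening: 0.0439
```

servo_tool:
  rows:
    - [[0,0,0.002],[0,0,0],0.5]
    - [[0,0,0.002],[0,0,0],0.5]
    - [[0,0,0],[0,0,0],0.5]

```text
clock: 23.2
tool_pos: [0.3694, -0.3363, 0.0133]
orientation: [180.0, -0.0, 164.7]
force: [0.2, -0.3, -0.5]
opening: 0.044
```

servo_tool:
  rows:
    - [[0,0,0],[0,0,0],0.8]
    - [[0,0,0],[0,0,0],1]
    - [[0,0,0],[0,0,0],1]
    - [[0,0,0],[0,0,0],1]
    - [[0,0,0],[0,0,0],1]
    - [[0,0,0],[0,0,0],1]
    - [[0,0,0],[0,0,0],1]

```text
clock: 23.78
tool_pos: [0.3694, -0.3363, 0.0137]
orientation: [180.0, -0.0, 164.7]
force: [0.1, -0.2, -1.3]
opening: 0.0118
```

servo_tool:
  rows:
    - [[0,0,-0.005],[0,0,0],1]
    - [[0,0,-0.01],[0,0,0],1]
    - [[0,0,-0.01],[0,0,0],1]
    - [[0,0,-0.02],[0,0,0],1]
    - [[0,0,0],[0,0,0],1]

```text
clock: 24.2
tool_pos: [0.3713, -0.3374, 0.062]
orientation: [-179.9, 0.2, 164.8]
force: [1.6, -0.8, -1.1]
opening: 0.0116
```

Run:
```python
from h import *
plan([.369,-.336,.03],164.7)
crop('side',330,140,450,260,6,'cs17')
```

```text
t 24.2 pos [ 0.3713 -0.3374  0.062 ] ori [-179.93    0.24  164.77] F [ 1.6 -0.8 -1.1] open 0.0116
 shift(now frame) [0.0027 0.0008 0.0319]  turn units [-0.0115  0.04    0.0123]  shift after turn [0.0026 0.0007 0.032 ]
```

View pics/cs17.png

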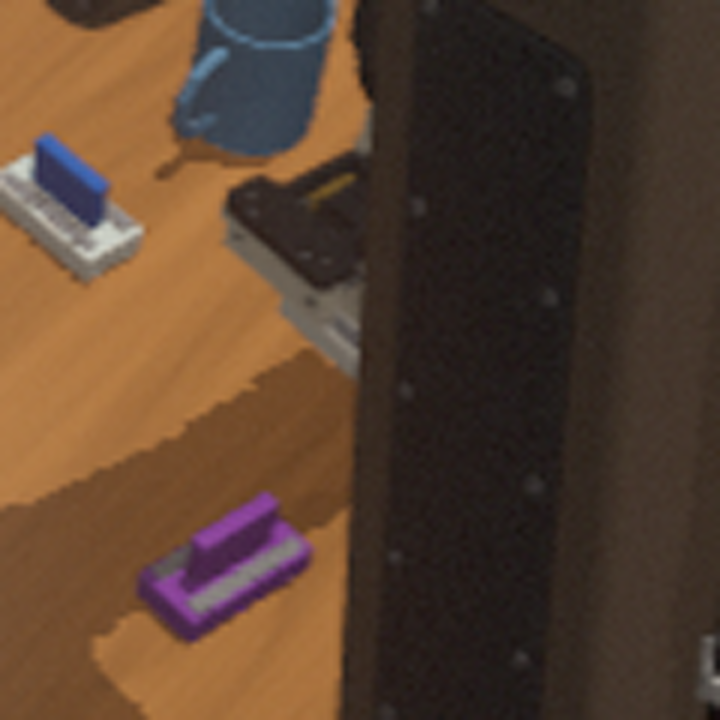

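servo_tool:
  rows:
    - [[0,0,-0.03],[0,0,0],1]
    - [[0,0,-0.03],[0,0,0],1]
    - [[0,0,-0.03],[0,0,0],1]
    - [[0,0,-0.02],[0,0,0],1]
    - [[0,0,0],[0,0,-0.8],1]
    - [[0,0,0],[0,0,-0.8],1]
    - [[0,0,0],[0,0,-0.8],1]
    - [[0,0,0],[0,0,-0.7],1]
    - [[0,0,0],[0,0,0],1]
    - [[0,0,0],[0,0,0],1]

```text
clock: 25.08
tool_pos: [0.3692, -0.3361, 0.1682]
orientation: [180.0, -0.0, -176.8]
force: [0.2, -0.0, -0.7]
opening: 0.0119
```

Run:
```python
from h import *
plan([.550,-.015,.032],-176.7)
```

```text
t 25.0833 pos [ 0.3692 -0.3361  0.1682] ori [ 179.97   -0.05 -176.81] F [ 0.2 -0.  -0.7] open 0.0119
 shift(now frame) [-0.1985  0.3105  0.1362]  turn units [ 0.0057 -0.0076 -0.0191]  shift after turn [-0.199   0.3102  0.1362]
```

servo_tool:
  rows:
    - [[-0.0085,0.0135,0],[0,0,0],1]
    - [[-0.0142,0.0222,0],[0,0,0],1]
    - [[-0.0142,0.0222,0],[0,0,0],1]
    - [[-0.0142,0.0222,0],[0,0,0],1]
    - [[-0.0142,0.0222,0],[0,0,0],1]
    - [[-0.0142,0.0222,0],[0,0,0],1]
    - [[-0.0142,0.0222,0],[0,0,0],1]
    - [[-0.0142,0.0222,0],[0,0,0],1]
    - [[-0.0142,0.0222,0],[0,0,0],1]
    - [[-0.0142,0.0222,0],[0,0,0],1]
    - [[-0.0142,0.0222,0],[0,0,0],1]
    - [[-0.0142,0.0222,0],[0,0,0],1]
    - [[-0.0142,0.0222,0],[0,0,0],1]
    - [[-0.0142,0.0222,0],[0,0,0],1]
    - [[-0.006,0.009,0],[0,0,0],1]
    - [[0,0,0],[0,0,0],1]
    - [[0,0,0],[0,0,0],1]

```text
clock: 26.5
tool_pos: [0.5499, -0.014, 0.1681]
orientation: [-180.0, -0.1, -176.7]
force: [-0.5, -0.1, -2.2]
opening: 0.0113
```

Run:
```python
from h import *
plan([.550,-.015,.032],-176.7)
crop('side',180,130,350,280,4,'cs18')
```

```text
t 26.5 pos [ 0.5499 -0.014   0.1681] ori [-179.99   -0.08 -176.71] F [-0.5 -0.1 -2.2] open 0.0113
 shift(now frame) [-0.0002 -0.001   0.1361]  turn units [-0.0024 -0.0133 -0.0009]  shift after turn [-0.     -0.001   0.1361]
```

View pics/cs18.png

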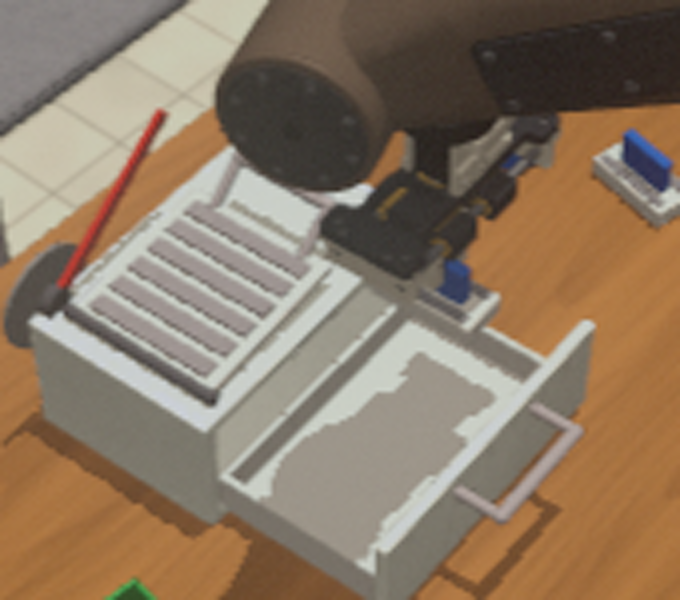

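servo_tool:
  rows:
    - [[0,0,0.02],[0,0,0],1]
    - [[0,0,0.03],[0,0,0],1]
    - [[0,0,0.03],[0,0,0],1]
    - [[0,0,0.015],[0,0,0],1]
    - [[0,0,0.01],[0,0,0],1]
    - [[0,0,0],[0,0,0],1]

```text
clock: 27.05
tool_pos: [0.5486, -0.0154, 0.0619]
orientation: [-180.0, -0.2, -176.8]
force: [0.4, -0.3, -1.3]
opening: 0.012
```

servo_tool:
  rows:
    - [[0,0,0.01],[0,0,0],1]
    - [[0,0,0.008],[0,0,0],1]
    - [[0,0,0.006],[0,0,0],1]
    - [[0,0,0.004],[0,0,0],1]
    - [[0,0,0.003],[0,0,0],1]
    - [[0,0,0],[0,0,0],1]

```text
clock: 27.55
tool_pos: [0.5501, -0.0142, 0.0323]
orientation: [-180.0, -0.0, -176.7]
force: [-0.7, -0.2, -2.0]
opening: 0.0118
```

servo_tool:
  rows:
    - [[0,0,0.002],[0,0,0],1]
    - [[0,0,0],[0,0,0],0.6]
    - [[0,0,0],[0,0,0],0.6]
    - [[0,0,0],[0,0,0],0.6]
    - [[0,0,0],[0,0,0],0.6]
    - [[0,0,-0.01],[0,0,0],0.6]
    - [[0,0,-0.03],[0,0,0],0.6]
    - [[0,0,-0.04],[0,0,0],0.6]
    - [[0,0,-0.04],[0,0,0],0.6]
    - [[0,0,-0.04],[0,0,0],0.6]
    - [[0,0,0],[0,0,0],0.6]

```text
clock: 28.47
tool_pos: [0.5547, -0.014, 0.2007]
orientation: [180.0, 0.8, -176.6]
force: [2.0, -0.1, 1.6]
opening: 0.0353
```

Run:
```python
from h import *
plan([.575,-.352,.1],166.8)
im=optics.snapshot('side');crop('side',160,130,400,310,3.3,'cs19',im)
for n,i in (('side',im),('top',optics.snapshot('top'))):
  for b in blobs(i,*BLUE): 
    if b[0]<120: print(n,b[0],b[1],onz(n,b[1],.045 if n=='side' else .052))
```

```text
t 28.4667 pos [ 0.5547 -0.014   0.2007] ori [ 179.96    0.79 -176.59] F [ 2.  -0.1  1.6] open 0.0353
 shift(now frame) [ 0.0012 -0.3387  0.1004]  turn units [0.0251 0.1292 2.7681]  shift after turn [-0.0969 -0.3244  0.1007]
side 36 [341.1111 167.0833] [ 0.581  -0.3509  0.045 ]
side 34 [280.7647 229.9118] [0.5623 0.0082 0.045 ]
side 18 [ 10.9444 258.5556] [1.1143 0.623  0.045 ]
side 17 [ 25.0588 258.0588] [1.0835 0.5945 0.045 ]
side 22 [  3.2727 262.9545] [1.1173 0.6469 0.045 ]
side 108 [ 15.7685 272.3148] [1.0588 0.6416 0.045 ]
top 48 [381.6458 215.4792] [ 0.5762 -0.3506  0.052 ]
```

View pics/cs19.png

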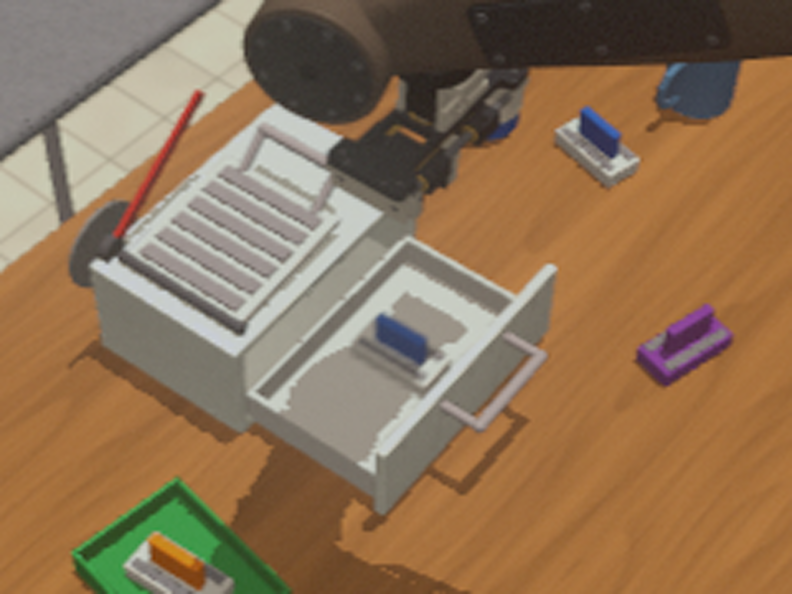

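servo_tool:
  rows:
    - [[0,-0.02,0],[0,0,0],0.6]
    - [[0,-0.04,0],[0,0,0],0.6]
    - [[0,-0.04,0],[0,0,0],0.6]
    - [[0,-0.04,0],[0,0,0],0.6]
    - [[0,-0.04,0],[0,0,0],0.6]
    - [[0,-0.04,0],[0,0,0],0.6]
    - [[0,-0.04,0],[0,0,0],0.6]
    - [[0,-0.04,0],[0,0,0],0.6]
    - [[0,-0.039,0],[0,0,0],0.6]
    - [[0,0,0.01],[0,0,0.7],0.6]
    - [[0,0,0.02],[0,0,0.7],0.6]
    - [[0,0,0.02],[0,0,0.7],0.6]
    - [[0,0,0.02],[0,0,0.66],0.6]
    - [[0,0,0.02],[0,0,0],0.6]
    - [[0,0,0],[0,0,0],0.6]
    - [[0,0,0],[0,0,0],0.6]

```text
clock: 29.9
tool_pos: [0.5686, -0.3523, 0.0992]
orientation: [180.0, -0.2, 166.8]
force: [0.7, 0.6, 0.1]
opening: 0.0351
```

Run:
```python
from h import *
plan([.576,-.352,.013],166.8)
im=optics.snapshot('side');crop('side',290,110,400,210,6,'cs20',im)
```

```text
t 29.9 pos [ 0.5686 -0.3523  0.0992] ori [179.99  -0.24 166.8 ] F [0.7 0.6 0.1] open 0.0351
 shift(now frame) [-0.0075  0.002   0.0861]  turn units [ 0.0013 -0.0399 -0.0007]  shift after turn [-0.0071  0.002   0.0862]
```

View pics/cs20.png

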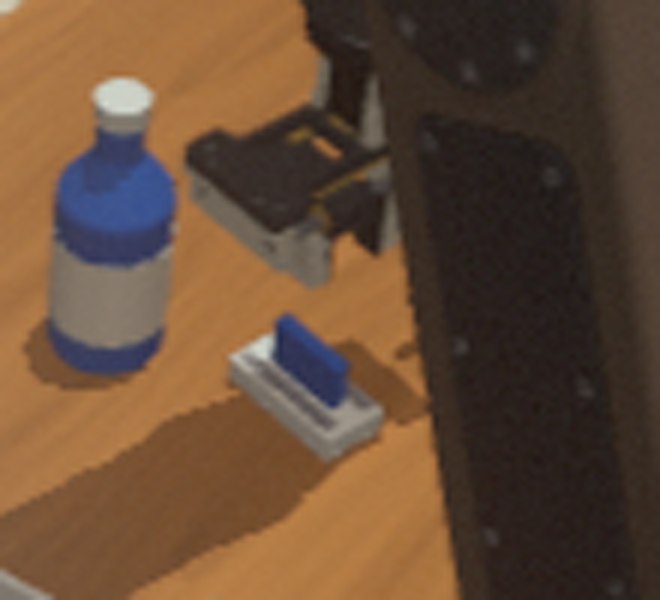

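servo_tool:
  rows:
    - [[-0.004,0.001,0.02],[0,0,0],0.6]
    - [[-0.003,0.001,0.02],[0,0,0],0.6]
    - [[0,0,0.015],[0,0,0],0.6]
    - [[0,0,0.01],[0,0,0],0.6]
    - [[0,0,0.004],[0,0,0],0.6]
    - [[0,0,0],[0,0,0],0.6]

```text
clock: 30.45
tool_pos: [0.5772, -0.3524, 0.0318]
orientation: [-180.0, -0.0, 166.8]
force: [-0.4, -0.2, 0.0]
opening: 0.0352
```

servo_tool:
  rows:
    - [[0,0,0.003],[0,0,0],0.6]
    - [[0,0,0.003],[0,0,0],0.6]
    - [[0,0,0.002],[0,0,0],0.6]
    - [[0,0,0],[0,0,0],0.6]

```text
clock: 30.78
tool_pos: [0.5773, -0.3523, 0.0239]
orientation: [180.0, 0.0, 166.8]
force: [0.3, -0.2, 0.7]
opening: 0.0349
```

servo_tool:
  rows:
    - [[0,0,0.003],[0,0,0],0.6]
    - [[0,0,0.002],[0,0,0],0.6]
    - [[0,0,0],[0,0,0],0.6]

```text
clock: 31.03
tool_pos: [0.5769, -0.3522, 0.0183]
orientation: [180.0, -0.0, 166.8]
force: [0.3, 0.9, -0.3]
opening: 0.0353
```

servo_tool:
  rows:
    - [[0,0,0.002],[0,0,0],0.6]
    - [[0,0,0.001],[0,0,0],0.6]
    - [[0,0,0],[0,0,0],0.8]
    - [[0,0,0],[0,0,0],1]
    - [[0,0,0],[0,0,0],1]
    - [[0,0,0],[0,0,0],1]
    - [[0,0,0],[0,0,0],1]
    - [[0,0,0],[0,0,0],1]

```text
clock: 31.7
tool_pos: [0.577, -0.3522, 0.0156]
orientation: [180.0, -0.0, 166.8]
force: [-0.3, 0.7, -1.9]
opening: 0.0115
```

servo_tool:
  rows:
    - [[0,0,-0.005],[0,0,0],1]
    - [[0,0,-0.01],[0,0,0],1]
    - [[0,0,-0.02],[0,0,0],1]
    - [[0,0,-0.03],[0,0,0],1]
    - [[0,0,-0.03],[0,0,0],1]
    - [[0,0,-0.03],[0,0,0],1]
    - [[0,0,-0.03],[0,0,0],1]
    - [[0,0,0],[0,0,-0.7],1]
    - [[0,0,0],[0,0,-0.7],1]
    - [[0,0,0],[0,0,-0.7],1]
    - [[0,0,0],[0,0,-0.65],1]
    - [[0,0,0],[0,0,0],1]

```text
clock: 32.7
tool_pos: [0.5772, -0.3524, 0.1719]
orientation: [-180.0, 0.0, -176.6]
force: [-0.9, 0.9, -2.4]
opening: 0.0119
```

Run:
```python
from h import *
plan([.546,.065,.034],-176.7)
im=optics.snapshot('side');crop('side',180,80,420,260,3.3,'cs21',im)
print('wet in drawer', [ (b[1],onz('side',b[1],.06)) for b in blobs(im,*BLUE) if 240<b[1][0]<300 and b[1][1]>180])
```

```text
t 32.7 pos [ 0.5772 -0.3524  0.1719] ori [-179.98    0.05 -176.56] F [-0.9  0.9 -2.4] open 0.0119
 shift(now frame) [0.0062 0.4185 0.1377]  turn units [-0.0033  0.0077  0.024 ]  shift after turn [0.0071 0.4185 0.1379]
wet in drawer [(array([279.3333, 230.9792]), array([0.5555, 0.0239, 0.06  ]))]
```

View pics/cs21.png

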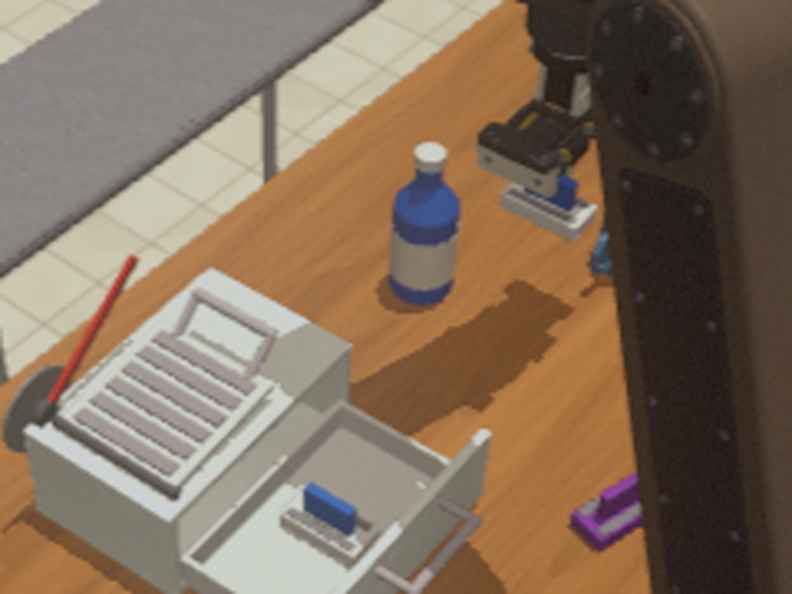

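Run:
```python
from h import *
im=optics.snapshot('top');crop('top',210,150,400,290,4,'ct22',im)
print('wet in drawer', [ (b[0],b[1],onz('top',b[1],.07)) for b in blobs(im,(100,80,40),(125,255,255)) if b[0]<120])
```

```text
wet in drawer [(np.int32(48), array([274. , 223.5]), array([0.5487, 0.0234, 0.07  ]))]
```

View pics/ct22.png

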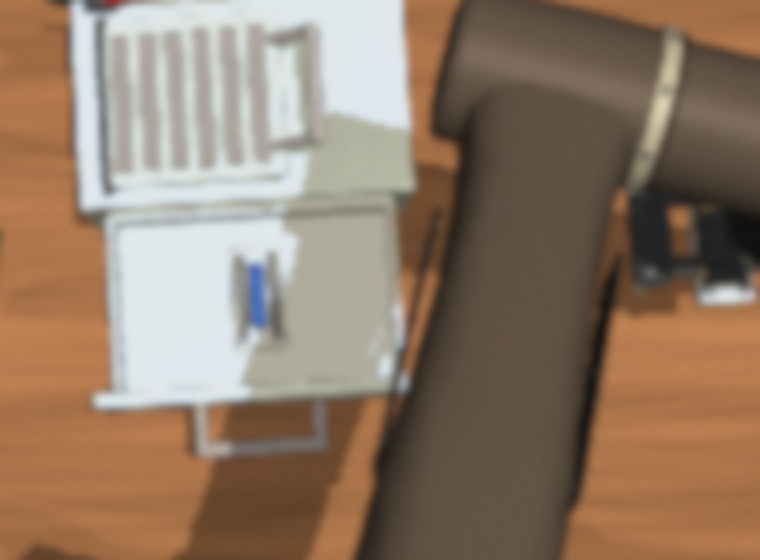

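Filter B was knocked to the middle of the drawer: grip at top pixel (274,223), about y=0.023, still inside. I'll lay filter A beside it at y≈-0.047.

Run:
```python
from h import *
plan([.552,-.047,.034],-176.7)
```

```text
t 32.8 pos [ 0.5772 -0.3524  0.1715] ori [-179.99    0.03 -176.87] F [-1.1  0.9 -1.5] open 0.0114
 shift(now frame) [0.0086 0.3063 0.1374]  turn units [-0.0024  0.0057 -0.0282]  shift after turn [0.0076 0.3063 0.1375]
```

servo_tool:
  rows:
    - [[0,0.01,0],[0,0,0],1]
    - [[0.0006,0.0212,0],[0,0,0],1]
    - [[0.0006,0.0212,0],[0,0,0],1]
    - [[0.0006,0.0212,0],[0,0,0],1]
    - [[0.0006,0.0212,0],[0,0,0],1]
    - [[0.0006,0.0212,0],[0,0,0],1]
    - [[0.0006,0.0212,0],[0,0,0],1]
    - [[0.0006,0.0212,0],[0,0,0],1]
    - [[0.0006,0.0212,0],[0,0,0],1]
    - [[0.0006,0.0212,0],[0,0,0],1]
    - [[0.0006,0.0212,0],[0,0,0],1]
    - [[0.0006,0.0212,0],[0,0,0],1]
    - [[0.0006,0.0212,0],[0,0,0],1]
    - [[0.0006,0.0212,0],[0,0,0],1]
    - [[0.0006,0.0212,0],[0,0,0],1]
    - [[0,0,0],[0,0,0],1]
    - [[0,0,0],[0,0,0],1]

```text
clock: 34.22
tool_pos: [0.5512, -0.0452, 0.1712]
orientation: [180.0, 0.0, -176.7]
force: [-0.8, -0.3, -2.0]
opening: 0.0116
```

Run:
```python
from h import *
plan([.552,-.047,.034],-176.7)
crop('side',180,130,350,280,4,'cs23')
```

```text
t 34.2167 pos [ 0.5512 -0.0452  0.1712] ori [ 179.99    0.03 -176.69] F [-0.8 -0.3 -2. ] open 0.0116
 shift(now frame) [-0.0007 -0.0019  0.1372]  turn units [0.0017 0.005  0.0023]  shift after turn [-0.0007 -0.0019  0.1372]
```

View pics/cs23.png

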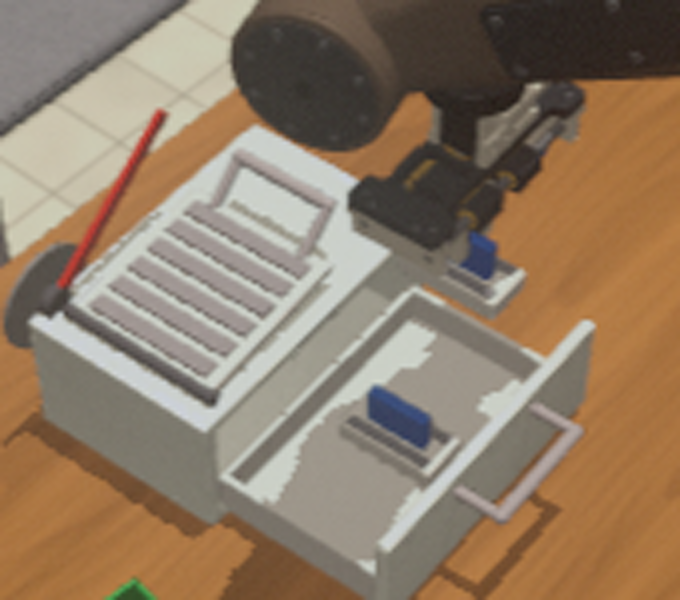

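servo_tool:
  rows:
    - [[0,-0.001,0.02],[0,0,0],1]
    - [[0,-0.001,0.03],[0,0,0],1]
    - [[0,0,0.03],[0,0,0],1]
    - [[0,0,0.015],[0,0,0],1]
    - [[0,0,0.01],[0,0,0],1]
    - [[0,0,0],[0,0,0],1]

```text
clock: 34.77
tool_pos: [0.5501, -0.0494, 0.0637]
orientation: [-180.0, -0.2, -176.8]
force: [-0.7, 0.9, -1.5]
opening: 0.0118
```

servo_tool:
  rows:
    - [[0,0,0.01],[0,0,0],1]
    - [[0,0,0.008],[0,0,0],1]
    - [[0,0,0.006],[0,0,0],1]
    - [[0,0,0.005],[0,0,0],1]
    - [[0,0,0.003],[0,0,0],1]
    - [[0,0,0],[0,0,0],1]

```text
clock: 35.27
tool_pos: [0.5512, -0.0485, 0.0332]
orientation: [-180.0, -0.0, -176.7]
force: [0.4, -1.0, -2.2]
opening: 0.0116
```

servo_tool:
  rows:
    - [[0,0,0.001],[0,0,0],1]
    - [[0,0,0],[0,0,0],0.6]
    - [[0,0,0],[0,0,0],0.6]
    - [[0,0,0],[0,0,0],0.6]
    - [[0,0,0],[0,0,0],0.6]
    - [[0,0,-0.01],[0,0,0],0.6]
    - [[0,0,-0.03],[0,0,0],0.6]
    - [[0,0,-0.04],[0,0,0],0.6]
    - [[0,0,-0.04],[0,0,0],0.6]
    - [[0,0,-0.04],[0,0,0],1]
    - [[0,0,0],[0,0,0],1]

```text
clock: 36.18
tool_pos: [0.5559, -0.0486, 0.2027]
orientation: [-180.0, 0.8, -176.7]
force: [0.6, -0.5, 0.6]
opening: 0.0268
```

Run:
```python
from h import *
im=optics.snapshot('side');crop('side',160,130,400,310,3.3,'cs24',im)
plan([.38,.019,.19],-176.7)
```

```text
t 36.2333 pos [ 0.5543 -0.0483  0.1989] ori [ 179.95    0.57 -176.7 ] F [ 0.7 -1.3 -1.5] open 0.0232
 shift(now frame) [0.1702 0.0772 0.0072]  turn units [0.0075 0.0943 0.0002]  shift after turn [0.1701 0.0772 0.0089]
```

View pics/cs24.png

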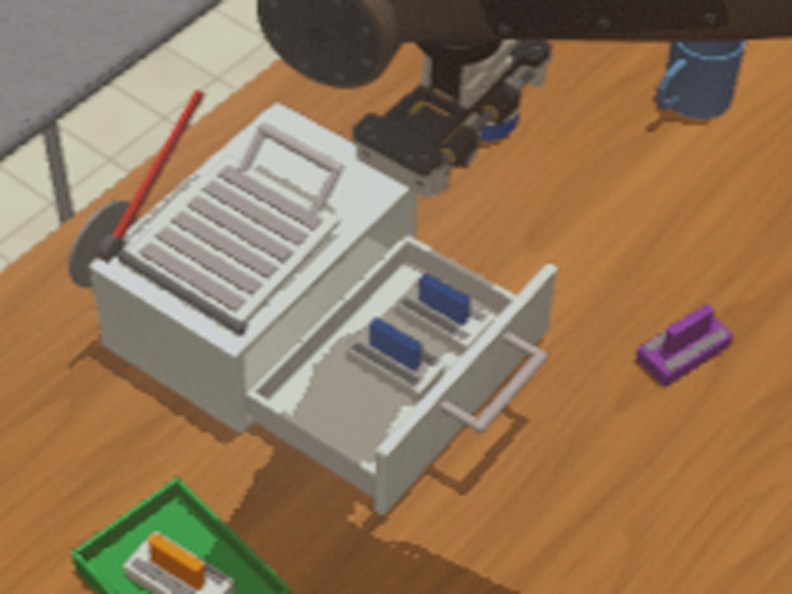

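Both rinsed filters are in the drawer, with grips at crop (395,345) and (443,300), and the dry one is in the tray. Now I'll go in front of the handle bar to push it shut.

servo_tool:
  rows:
    - [[0.02,0.01,0],[0,0,0],1]
    - [[0.03,0.014,0],[0,0,0],1]
    - [[0.03,0.014,0],[0,0,0],1]
    - [[0.03,0.014,0],[0,0,0],1]
    - [[0.03,0.014,0],[0,0,0],1]
    - [[0.02,0.009,0],[0,0,0],1]
    - [[0.003,0,0],[0,0,0],1]
    - [[0,0,0],[0,0,0],1]
    - [[0,0,0],[0,0,0],1]

```text
clock: 36.98
tool_pos: [0.3848, 0.0172, 0.1932]
orientation: [180.0, 0.1, -176.7]
force: [0.6, 0.2, -0.4]
opening: 0.0004
```

Run:
```python
from h import *
im=optics.snapshot('top');crop('top',210,130,330,290,4,'ct25',im)
plan([.392,.016,.06],-176.7)
```

```text
t 37.0333 pos [0.3851 0.0171 0.193 ] ori [-180.      0.02 -176.72] F [ 0.3  0.3 -0.3] open 0.0002
 shift(now frame) [-0.0068 -0.0015  0.133 ]  turn units [-0.0001  0.0039 -0.0035]  shift after turn [-0.0069 -0.0015  0.133 ]
```

View pics/ct25.png

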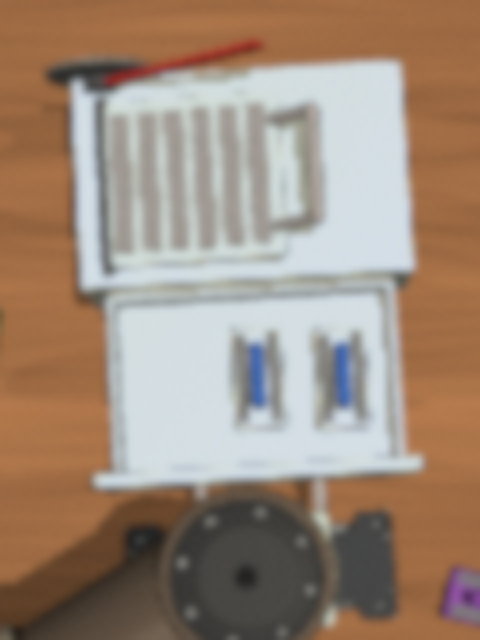

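servo_tool:
  rows:
    - [[0,0,0.03],[0,0,0],1]
    - [[0,0,0.03],[0,0,0],1]
    - [[0,0,0.03],[0,0,0],1]
    - [[0,0,0.02],[0,0,0],1]
    - [[0,0,0.015],[0,0,0],1]
    - [[0,0,0.008],[0,0,0],1]
    - [[0,0,0],[0,0,0],1]
    - [[0,0,0],[0,0,0],1]

```text
clock: 37.7
tool_pos: [0.3849, 0.0169, 0.0597]
orientation: [-179.9, -0.1, -176.8]
force: [0.3, -0.1, 0.1]
opening: 0.0004
```

servo_tool:
  rows:
    - [[-0.004,0,0],[0,0,0],1]
    - [[-0.004,0,0],[0,0,0],1]
    - [[-0.004,0,0],[0,0,0],1]
    - [[-0.004,0,0],[0,0,0],1]
    - [[-0.006,0,0],[0,0,0],1]
    - [[-0.006,0,0],[0,0,0],1]
    - [[-0.008,0,0],[0,0,0],1]
    - [[-0.008,0,0],[0,0,0],1]
    - [[-0.008,0,0],[0,0,0],1]
    - [[-0.008,0,0],[0,0,0],1]
    - [[-0.008,0,0],[0,0,0],1]
    - [[-0.008,0,0],[0,0,0],1]
    - [[-0.008,0,0],[0,0,0],1]
    - [[-0.008,0,0],[0,0,0],1]
    - [[-0.008,0,0],[0,0,0],1]
    - [[-0.008,0,0],[0,0,0],1]
    - [[-0.008,0,0],[0,0,0],1]
    - [[-0.006,0,0],[0,0,0],1]
    - [[-0.004,0,0],[0,0,0],1]
    - [[0,0,0],[0,0,0],1]

```text
clock: 39.37
tool_pos: [0.5116, 0.0247, 0.0598]
orientation: [180.0, 0.1, -176.7]
force: [0.2, 0.1, 0.3]
opening: 0.0004
```

Run:
```python
from h import *
im=optics.snapshot('side');crop('side',160,130,400,310,3.3,'cs26',im)
plan([.563,.027,.06],-176.7)
```

```text
t 39.4167 pos [0.5112 0.0247 0.0599] ori [ 179.98    0.07 -176.73] F [-0.9  0.6 -0.2] open 0.0003
 shift(now frame) [-0.0518 -0.0006 -0.0001]  turn units [ 0.0041  0.0116 -0.0053]  shift after turn [-0.0518 -0.0006 -0.0001]
```

View pics/cs26.png

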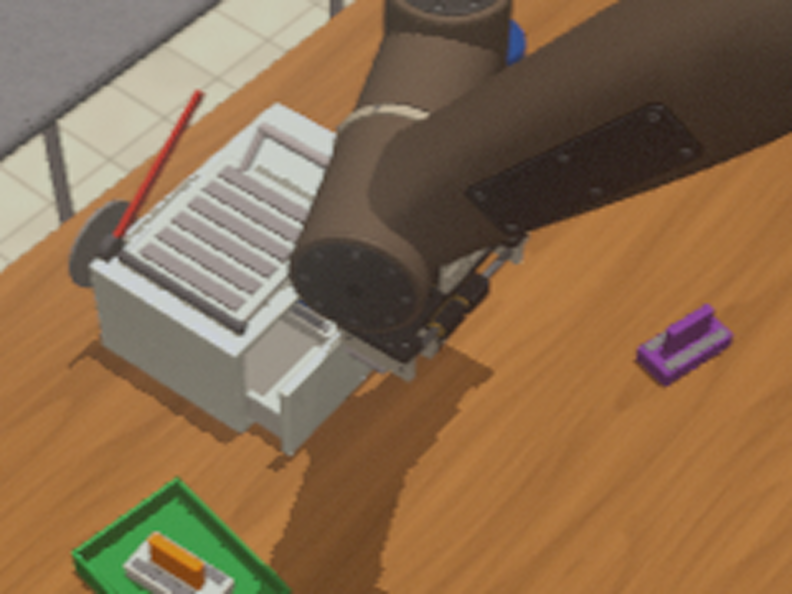

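It is pushing well, so I'll continue to the end, slowly.

servo_tool:
  rows:
    - [[-0.005,0,0],[0,0,0],1]
    - [[-0.005,0,0],[0,0,0],1]
    - [[-0.005,0,0],[0,0,0],1]
    - [[-0.005,0,0],[0,0,0],1]
    - [[-0.005,0,0],[0,0,0],1]
    - [[-0.005,0,0],[0,0,0],1]
    - [[-0.005,0,0],[0,0,0],1]
    - [[-0.004,0,0],[0,0,0],1]
    - [[-0.003,0,0],[0,0,0],1]
    - [[0,0,0],[0,0,0],1]

```text
clock: 40.25
tool_pos: [0.5533, 0.0268, 0.0598]
orientation: [180.0, 0.1, -176.7]
force: [0.5, -0.1, 0.2]
opening: 0.0003
```

servo_tool:
  rows:
    - [[-0.003,0,0],[0,0,0],1]
    - [[-0.002,0,0],[0,0,0],1]
    - [[-0.002,0,0],[0,0,0],1]
    - [[0,0,0],[0,0,0],1]

```text
clock: 40.58
tool_pos: [0.5584, 0.0269, 0.0596]
orientation: [-180.0, -0.1, -176.7]
force: [-4.8, -0.0, 3.2]
opening: 0.0001
```

servo_tool:
  rows:
    - [[-0.002,0,0],[0,0,0],1]
    - [[-0.002,0,0],[0,0,0],1]
    - [[0,0,0],[0,0,0],1]

```text
clock: 40.83
tool_pos: [0.5585, 0.0268, 0.0595]
orientation: [-180.0, -0.5, -176.8]
force: [-19.3, 5.3, 15.3]
opening: 0.0008
```

servo_tool:
  rows:
    - [[-0.001,0,0],[0,0,0],1]
    - [[-0.001,0,0],[0,0,0],1]
    - [[0,0,0],[0,0,0],1]

```text
clock: 41.08
tool_pos: [0.5586, 0.0268, 0.0595]
orientation: [-180.0, -0.6, -176.8]
force: [-26.0, 7.3, 22.3]
opening: 0.0
```

The end stop shows as rising force at a fixed position. I'll back off, lift and check.

servo_tool:
  rows:
    - [[0.006,0,0],[0,0,0],1]
    - [[0.01,0,0],[0,0,0],1]
    - [[0.01,0,0],[0,0,0],1]
    - [[0.01,0,0],[0,0,0],1]
    - [[0,0,-0.03],[0,0,0],1]
    - [[0,0,-0.03],[0,0,0],1]
    - [[0,0,-0.03],[0,0,0],1]
    - [[0,0,-0.03],[0,0,0],1]
    - [[0,-0.04,-0.03],[0,0,0],0.6]
    - [[0,-0.04,0],[0,0,0],0.6]
    - [[0,-0.04,0],[0,0,0],0.6]
    - [[0,-0.04,0],[0,0,0],0.6]
    - [[0,-0.04,0],[0,0,0],0.6]
    - [[0,-0.04,0],[0,0,0],0.6]
    - [[0,0,0],[0,0,0],0.6]

```text
clock: 42.33
tool_pos: [0.5417, -0.213, 0.2043]
orientation: [-179.9, -0.0, -177.0]
force: [0.8, 1.3, 0.1]
opening: 0.0347
```

Run:
```python
from h import *
im=optics.snapshot('side');crop('side',175,140,305,250,6,'cs27',im)
im=optics.snapshot('top');crop('top',215,130,325,225,7,'ct27',im)
plan([.71,-.02,.25],-176.7)
```

```text
t 42.4333 pos [ 0.5417 -0.2091  0.2042] ori [ 179.99   -0.03 -176.93] F [-0.8  1.5 -0.3] open 0.0352
 shift(now frame) [-0.1782  0.1799 -0.0458]  turn units [ 0.0009 -0.005  -0.0387]  shift after turn [-0.1789  0.1791 -0.0458]
```

View pics/cs27.png

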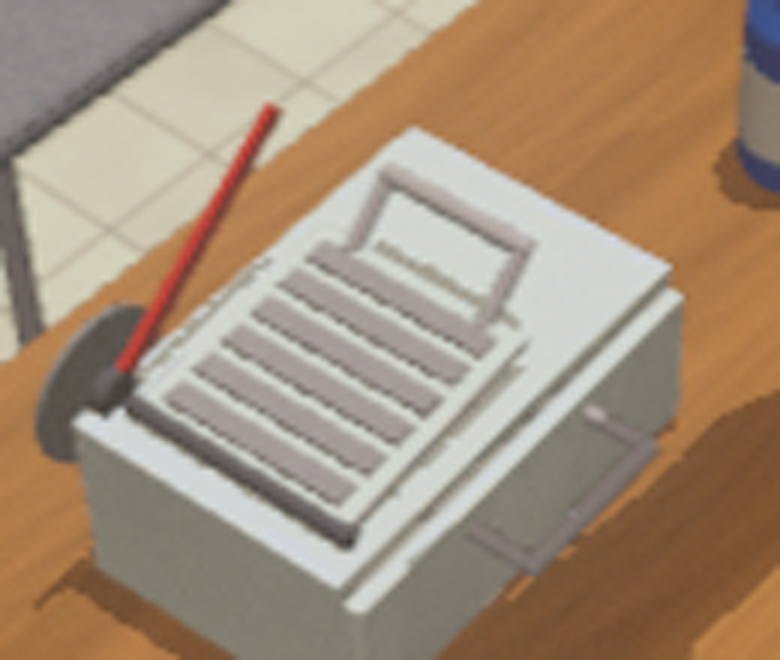

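View pics/ct27.png

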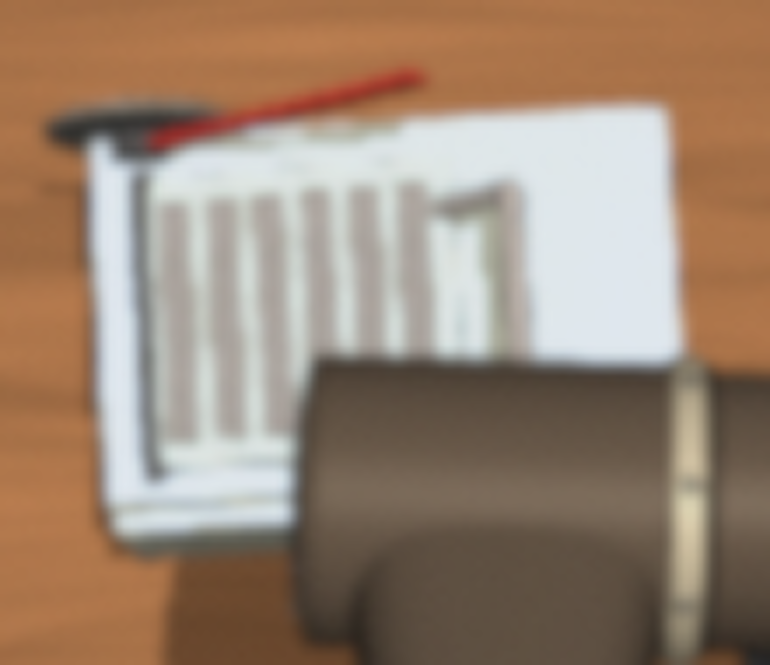

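Run:
```python
from h import *
ct=lambda x,y:(215+x/7,130+y/7); cs=lambda x,y:(175+x/6,140+y/6)
print('hinge top',onz('top',ct(140,180),.128),onz('top',ct(155,475),.128))
print('hinge side',onz('side',cs(132,405),.128),onz('side',cs(350,540),.128))
print('hinge tri far',tri(ct(140,180),cs(132,405)),'near',tri(ct(155,475),cs(350,540)))
print('bar tri far',tri((287.9,156.5),cs(387,177)),'near',tri((289.4,186.7),cs(532,245)))
print('ptr tip',tri(ct(420,76),cs(272,110)),'ptr root',tri(ct(152,142),cs(122,368)))
im=optics.snapshot('side'); t=optics.snapshot('top')
for n,i in(('side',im),('top',t)):
  for b in blobs(i,(0,150,90),(6,255,255),15)+blobs(i,(174,150,90),(180,255,255),15):
    if 180<b[1][0]<300 and b[1][1]<230: print(n,b[0],b[1],cv2.boxPoints(b[2]).round(1).tolist())
```

```text
hinge top [0.7735 0.1528 0.128 ] [0.6298 0.1448 0.128 ]
hinge side [0.7746 0.1596 0.128 ] [0.6284 0.1524 0.128 ]
hinge tri far (array([0.7772, 0.1549, 0.1211]), np.float64(0.004659322153713752)) near (array([0.6325, 0.1465, 0.1187]), np.float64(0.002957099314891826))
bar tri far (array([ 0.7623, -0.0248,  0.1614]), np.float64(0.002225094776163676)) near (array([ 0.6605, -0.028 ,  0.1743]), np.float64(0.005495099309048042))
ptr tip (array([0.8009, 0.0169, 0.2165]), np.float64(0.0039486093850526986)) ptr root (array([0.792 , 0.1473, 0.133 ]), np.float64(0.0025471903372147786))
side 85 [206.3882 180.8588] [[194.0, 200.39999389648438], [218.89999389648438, 157.39999389648438], [220.89999389648438, 158.5], [196.0, 201.60000610351562]]
top 66 [256.1515 144.7424] [[236.60000610351562, 148.5], [273.70001220703125, 139.60000610351562], [274.1000061035156, 141.60000610351562], [237.10000610351562, 150.5]]
```

Run:
```python
from h import *
from scipy.optimize import least_squares
yw=np.radians(3.3); X=np.array([np.cos(yw),np.sin(yw),0]);Y=np.array([-np.sin(yw),np.cos(yw),0]);Z=np.array([0,0,1.])
def pts(p):
    th,x,y,z=p; r=np.array([x,y,z]); d=-np.cos(th)*Y+np.sin(th)*Z
    return r,d
rt=[('side',(195,201),(219.9,158)),('top',(236.9,149.5),(273.9,140.6))]
def res(p):
    r,d=pts(p);o=[]
    for n,a,b in rt:
        q=proj(n,[r+.17*d])[0]-np.array(b); o+=list(q)
        e=proj(n,[r])[0]; v=np.array(b)-np.array(a); nn=np.array([-v[1],v[0]])/np.linalg.norm(v)
        o+=[nn@(e-np.array(a))]
    o+=list((np.array(p[1:])-[.801,.156,.126])/.002)
    return o
s=least_squares(res,[.6,.8,.156,.126]);print(s.x,np.round(res(s.x),2))
def handle(th,h=np.array([.702,.151,.126])):
    return h+.18*(-np.cos(th)*Y+np.sin(th)*Z)+.03*(np.sin(th)*Y+np.cos(th)*Z)
for th in(0,.07,.3,.5,.58,.62): print(th,handle(th))
```

```text
[0.5907 0.797  0.1573 0.1242] [ 0.14 -0.76 -0.4   0.89 -1.75 -1.01 -2.01  0.66 -0.91]
0 [ 0.7124 -0.0287  0.156 ]
0.07 [ 0.7122 -0.0262  0.1685]
0.3 [ 0.7114 -0.0118  0.2079]
0.5 [0.7103 0.0077 0.2386]
0.58 [0.7097 0.0171 0.2497]
0.62 [0.7094 0.0221 0.255 ]
```

servo_tool:
  rows:
    - [[0,0,-0.03],[0,0,0],0.6]
    - [[0,0,-0.025],[0,0,0],0.6]
    - [[-0.02,0.018,0],[0,0,0],0.6]
    - [[-0.02,0.02,0],[0,0,0],0.6]
    - [[-0.02,0.02,0],[0,0,0],0.6]
    - [[-0.02,0.02,0],[0,0,0],0.6]
    - [[-0.02,0.02,0],[0,0,0],0.6]
    - [[-0.02,0.02,0],[0,0,0],0.6]
    - [[-0.02,0.02,0],[0,0,0],0.6]
    - [[-0.02,0.02,0],[0,0,0],0.6]
    - [[-0.02,0.016,0],[0,0,0],0.6]
    - [[0,0,0],[0,0,0],0.6]
    - [[0,0,0],[0,0,0],0.6]

```text
clock: 43.62
tool_pos: [0.7125, -0.0205, 0.2588]
orientation: [180.0, -0.1, -176.5]
force: [0.5, -0.1, 0.4]
opening: 0.0352
```

Run:
```python
from h import *
im=optics.snapshot('side');crop('side',175,120,305,250,5,'cs28',im)
plan([.712,-.026,.137],-176.7)
```

```text
t 43.6667 pos [ 0.712  -0.0215  0.2594] ori [-180.     -0.04 -176.57] F [ 0.3 -0.2  0.8] open 0.0348
 shift(now frame) [ 0.0002 -0.0045  0.1224]  turn units [-0.0004 -0.0066  0.0213]  shift after turn [ 0.0003 -0.0045  0.1224]
```

View pics/cs28.png

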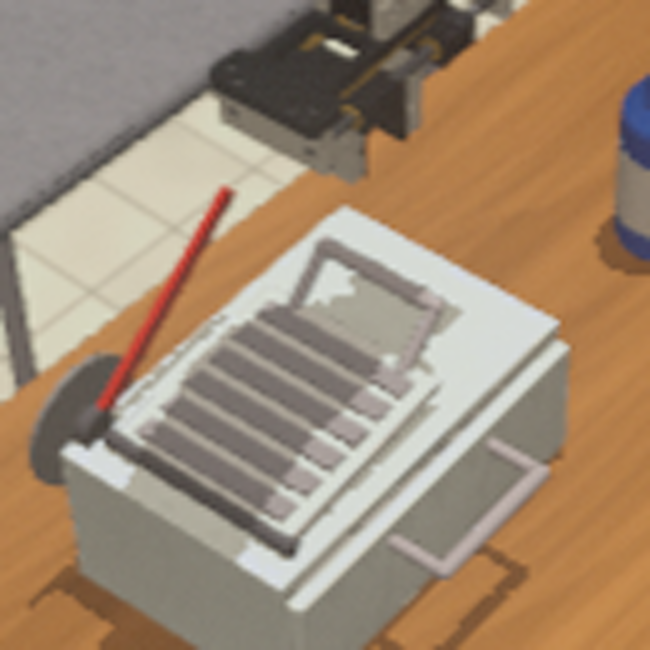

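Run:
```python
from h import *
p=np.array([.712,-.0215,.2594])
for d in [(0,0,0),(0,0,.018),(-.0095,.0175,0),(-.0095,.0175,.018),(-.0095,-.0175,.018),(-.039,.0965,.066),(.039,.0965,.066),(-.039,-.0965,.066)]:
    q=proj('side',[p+d])[0]; print(d,q,(q-[175,120])*5)
```

```text
(0, 0, 0) [250.0604 154.6517] [375.3019 173.2584]
(0, 0, 0.018) [249.9001 150.2418] [374.5007 151.2089]
(-0.0095, 0.0175, 0) [248.5416 159.102 ] [367.708  195.5101]
(-0.0095, 0.0175, 0.018) [248.3669 154.6944] [366.8345 173.472 ]
(-0.0095, -0.0175, 0.018) [256.1314 148.6282] [405.6572 143.1409]
(-0.039, 0.0965, 0.066) [236.9168 161.4857] [309.5839 207.4284]
(0.039, 0.0965, 0.066) [216.8913 149.2339] [209.4566 146.1693]
(-0.039, -0.0965, 0.066) [280.6698 127.4369] [528.3488  37.1844]
```

servo_tool:
  rows:
    - [[0,-0.004,0.02],[0,0,0],0.6]
    - [[0,0,0.03],[0,0,0],0.6]
    - [[0,0,0.02],[0,0,0],0.6]
    - [[0,0,0.01],[0,0,0],0.6]
    - [[0,0,0],[0,0,0],0.6]
    - [[0,0,0],[0,0,0],0.6]

```text
clock: 44.17
tool_pos: [0.7125, -0.0278, 0.1808]
orientation: [-180.0, 0.0, -176.7]
force: [0.7, -0.5, 1.2]
opening: 0.0351
```

Run:
```python
from h import *
im=optics.snapshot('side');crop('side',185,120,305,230,6,'cs29',im)
plan([.712,-.026,.137],-176.7)
```

```text
t 44.2167 pos [ 0.7132 -0.0277  0.1817] ori [-179.98    0.13 -176.71] F [ 0.4 -0.6  1.1] open 0.0353
 shift(now frame) [0.0012 0.0018 0.0447]  turn units [-0.0034  0.0215 -0.0019]  shift after turn [0.0011 0.0018 0.0447]
```

View pics/cs29.png

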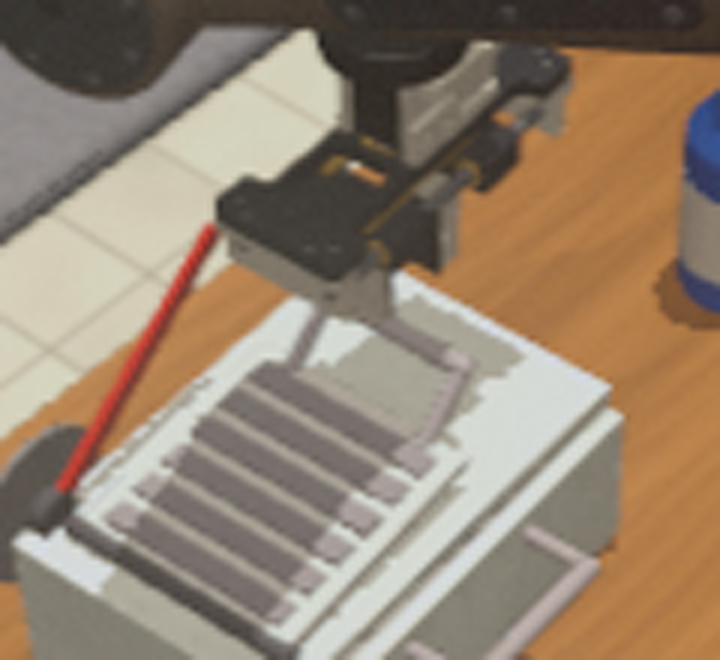

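servo_tool:
  rows:
    - [[0,0.001,0.012],[0,0,0],0.6]
    - [[0,0.001,0.012],[0,0,0],0.6]
    - [[0,0,0.008],[0,0,0],0.6]
    - [[0,0,0.005],[0,0,0],0.6]
    - [[0,0,0],[0,0,0],0.6]

```text
clock: 44.63
tool_pos: [0.7115, -0.0257, 0.1409]
orientation: [-180.0, -0.2, -176.7]
force: [0.7, -0.2, -0.3]
opening: 0.0352
```

servo_tool:
  rows:
    - [[0,0,0.004],[0,0,0],0.6]
    - [[0,0,0.003],[0,0,0],0.6]
    - [[0,0,0],[0,0,0],0.6]

```text
clock: 44.88
tool_pos: [0.7122, -0.0256, 0.1352]
orientation: [180.0, -0.0, -176.7]
force: [0.1, 0.4, -0.7]
opening: 0.035
```

servo_tool:
  rows:
    - [[0,0,0],[0,0,0],0.8]
    - [[0,0,0],[0,0,0],1]
    - [[0,0,0],[0,0,0],1]
    - [[0,0,0],[0,0,0],1]
    - [[0,0,0],[0,0,0],1]
    - [[0,0,0],[0,0,0],1]

```text
clock: 45.38
tool_pos: [0.7125, -0.025, 0.1359]
orientation: [180.0, 0.0, -176.7]
force: [-0.3, 2.9, 0.5]
opening: 0.0111
```

Run:
```python
import numpy as np
th=np.linspace(.067,.585,14);y=-.18*np.cos(th)+.03*np.sin(th);z=.18*np.sin(th)+.03*np.cos(th)
print(np.c_[th[1:],np.diff(y),-np.diff(z)].round(4).tolist())
```

```text
[[0.1068, 0.0018, -0.007], [0.1467, 0.0021, -0.007], [0.1865, 0.0024, -0.0069], [0.2264, 0.0026, -0.0068], [0.2662, 0.0029, -0.0067], [0.3061, 0.0032, -0.0065], [0.3459, 0.0034, -0.0064], [0.3858, 0.0037, -0.0063], [0.4256, 0.0039, -0.0061], [0.4655, 0.0042, -0.006], [0.5053, 0.0044, -0.0058], [0.5452, 0.0046, -0.0056], [0.585, 0.0048, -0.0054]]
```

servo_tool:
  rows:
    - [[0,0.0018,-0.007],[0,0,0],1]
    - [[0,0.0021,-0.007],[0,0,0],1]
    - [[0,0.0024,-0.0069],[0,0,0],1]
    - [[0,0,0],[0,0,0],1]

```text
clock: 45.72
tool_pos: [0.7122, -0.018, 0.1579]
orientation: [179.9, 0.0, -176.7]
force: [0.8, 6.1, -0.3]
opening: 0.0113
```

servo_tool:
  rows:
    - [[0,0.0026,-0.0068],[0,0,0],1]
    - [[0,0.0029,-0.0067],[0,0,0],1]
    - [[0,0.0032,-0.0065],[0,0,0],1]
    - [[0,0.0034,-0.0064],[0,0,0],1]
    - [[0,0,0],[0,0,0],1]

```text
clock: 46.13
tool_pos: [0.7115, -0.0057, 0.1841]
orientation: [179.9, 0.0, -176.7]
force: [1.3, 5.9, -2.4]
opening: 0.0111
```

servo_tool:
  rows:
    - [[0,0.0037,-0.0063],[0,0,0],1]
    - [[0,0.0039,-0.0061],[0,0,0],1]
    - [[0,0.0042,-0.006],[0,0,0],1]
    - [[0,0.0044,-0.0058],[0,0,0],1]
    - [[0,0,0],[0,0,0],1]

```text
clock: 46.55
tool_pos: [0.7106, 0.0104, 0.2082]
orientation: [179.9, 0.0, -176.7]
force: [1.1, 4.6, -2.8]
opening: 0.0109
```

Run:
```python
from h import *
im=optics.snapshot('side');crop('side',175,100,305,230,6,'cs30',im)
plan([.712,-.026,.137],-176.7)
```

```text
t 46.6 pos [0.7106 0.0103 0.2081] ori [ 179.94    0.04 -176.69] F [ 1.7  5.4 -3.7] open 0.011
 shift(now frame) [ 0.0008 -0.0364  0.071 ]  turn units [0.0098 0.0068 0.0017]  shift after turn [ 0.0007 -0.0364  0.0711]
```

View pics/cs30.png

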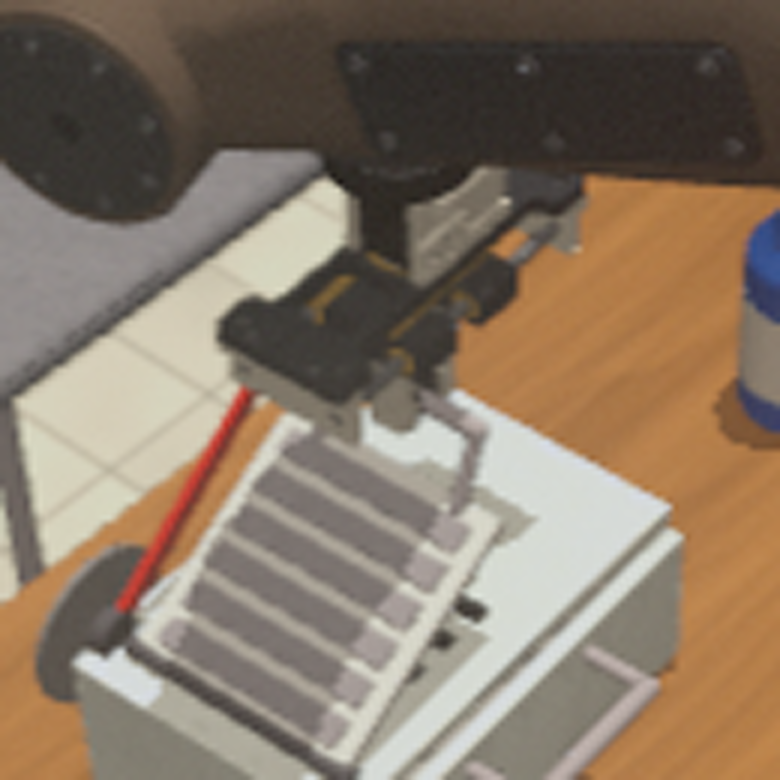

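servo_tool:
  rows:
    - [[0,0.0046,-0.0056],[0,0,0],1]
    - [[0,0.0048,-0.0054],[0,0,0],1]
    - [[0,0,0],[0,0,0],1]
    - [[0,0,0],[0,0,0],1]
    - [[0,0,0],[0,0,0],0.7]
    - [[0,0,0],[0,0,0],0.6]
    - [[0,0,0],[0,0,0],0.6]
    - [[0,0,0],[0,0,0],0.6]

```text
clock: 47.27
tool_pos: [0.7098, 0.0178, 0.2191]
orientation: [-180.0, 0.0, -176.7]
force: [-0.6, -0.4, -0.1]
opening: 0.0313
```

servo_tool:
  rows:
    - [[0,0,-0.01],[0,0,0],0.6]
    - [[0,0,-0.015],[0,0,0],0.6]
    - [[0,0,-0.02],[0,0,0],0.6]
    - [[0,0,-0.03],[0,0,0],0.6]
    - [[0,0,-0.03],[0,0,0],0.6]
    - [[0.04,0,0],[0,0,0],0.6]
    - [[0.04,0,0],[0,0,0],0.6]
    - [[0.04,0,0],[0,0,0],0.6]
    - [[0.04,-0.01,0],[0,0,0],0.6]
    - [[0.02,-0.035,0],[0,0,0],0.6]
    - [[0,-0.04,0],[0,0,0],0.6]
    - [[0,-0.04,0],[0,0,0],0.6]
    - [[0,-0.04,0],[0,0,0],0.6]
    - [[0,-0.04,0],[0,0,0],0.6]
    - [[0,0,0],[0,0,0],0.6]

```text
clock: 48.52
tool_pos: [0.5412, -0.2024, 0.324]
orientation: [-179.9, -0.0, -177.0]
force: [-0.1, 1.3, -0.3]
opening: 0.0348
```

Run:
```python
from h import *
im=optics.snapshot('side');crop('side',175,120,305,250,6,'cs31',im);cv2.imwrite('pics/side31.png',im[:,:,::-1])
t=optics.snapshot('top');cv2.imwrite('pics/top31.png',t[:,:,::-1]);crop('top',215,130,325,225,7,'ct31',t)
plan([.712,-.026,.137],-176.7)
```

```text
t 48.6167 pos [ 0.5414 -0.1985  0.3238] ori [-179.98   -0.   -176.94] F [ 0.8 -0.1  0.3] open 0.035
 shift(now frame) [-0.1796  0.1632  0.1868]  turn units [-0.0027 -0.0007 -0.0395]  shift after turn [-0.1802  0.1624  0.1868]
```

View pics/cs31.png

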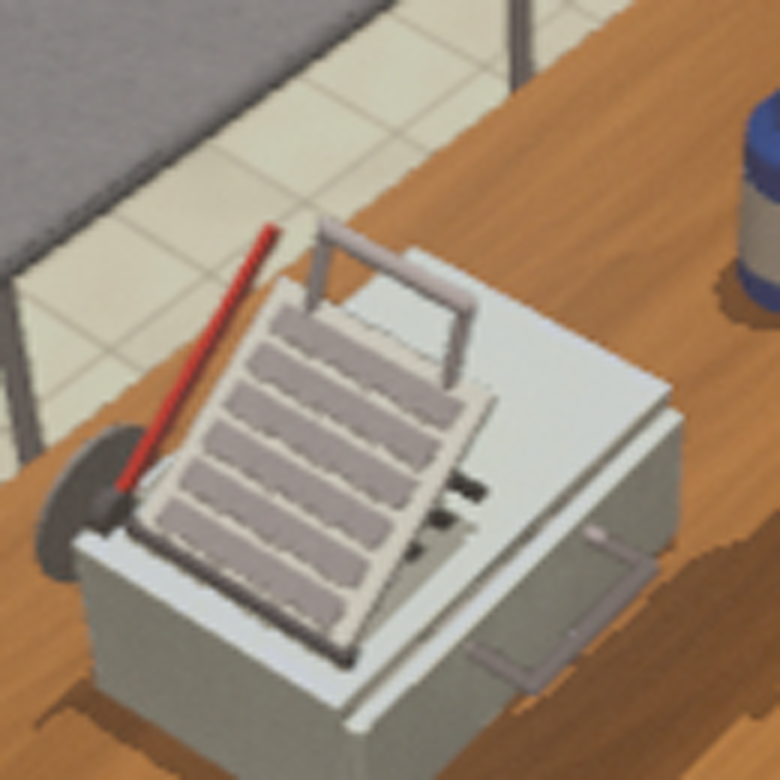

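View pics/ct31.png

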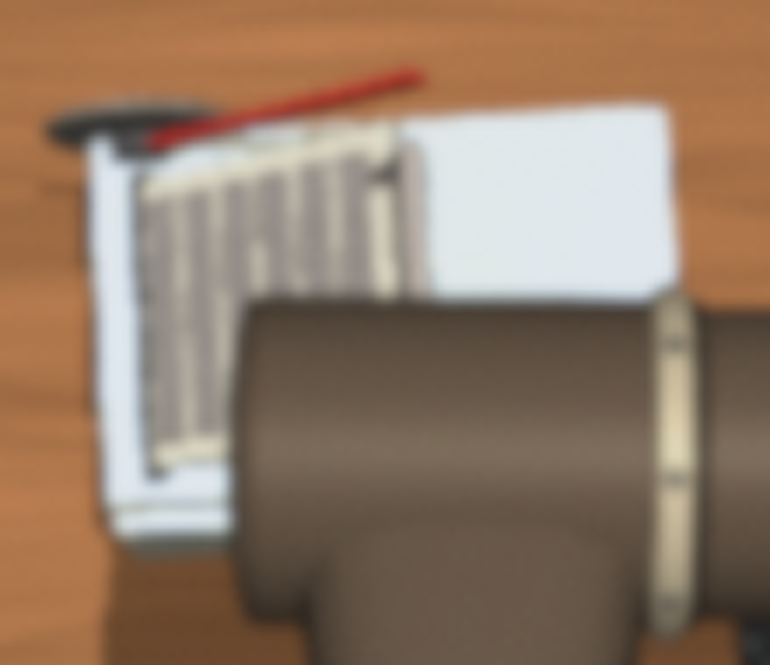

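Run:
```python
from h import *
yw=np.radians(3.3); X=np.array([np.cos(yw),np.sin(yw),0]);Y=np.array([-np.sin(yw),np.cos(yw),0]);Z=np.array([0,0,1.])
h=np.array([.704,.151,.126])
def ang(n,x,th,L,zo):
    d=-np.cos(th)*Y+np.sin(th)*Z; u=np.sin(th)*Y+np.cos(th)*Z
    a,b=proj(n,[h+x*X+zo*u,h+x*X+zo*u+L*d]); v=b-a; return np.degrees(np.arctan2(v[0],-v[1])) if n=='side' else np.degrees(np.arctan2(-v[1],v[0]))
for th in(.5,.55,.6,.65,.7):
    print(th,'ptr side %.1f top %.1f'%(ang('side',.09,th,.17,0),ang('top',.09,th,.17,0)),'lid far side %.1f top %.1f near side %.1f'%(ang('side',.07,th,.15,.005),ang('top',.07,th,.15,.005),ang('side',-.07,th,.15,.005)))
```

```text
0.5 ptr side 32.9 top 12.1 lid far side 32.8 top 11.7 near side 32.4
0.55 ptr side 31.4 top 13.2 lid far side 31.4 top 12.8 near side 31.1
0.6 ptr side 29.9 top 14.3 lid far side 29.9 top 13.9 near side 29.9
0.65 ptr side 28.5 top 15.6 lid far side 28.5 top 15.1 near side 28.6
0.7 ptr side 27.0 top 16.9 lid far side 27.0 top 16.4 near side 27.4
```

View pics/side31.png

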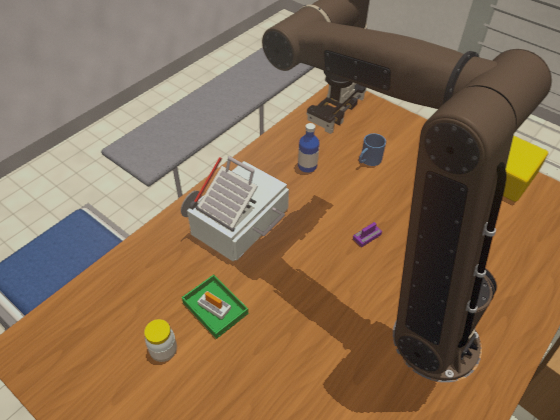

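View pics/top31.png

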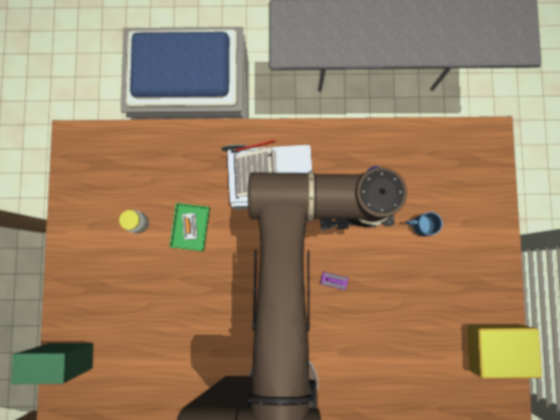

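The final pictures show the dry filter in the tray at (190,226), the lid parallel to the red pointer, and the drawer shut. The bottle, jar, mug and purple look-alike are where they were.

```bash
python3 -c "
from plant import ctrl
print(ctrl.close_job())"
```

```text
the job is handed in; nothing more can be done
None
```

I did the whole task and handed it in at about 49 s on the robot's clock. No verdict was reported. I opened the drawer, moved the dry filter into the tray, and laid both rinsed filters (the only two I found) in the drawer. I then pushed the drawer shut, raised the lid to the pointer's angle and moved the arm clear.

**Last checks:**
- **Filters and bystanders:** the dry filter lies near the middle of the tray. Before I closed the drawer, both rinsed filters lay well inside it. The bottle, jar, mug, pointer and purple look-alike look unmoved.
- **Drawer:** I pushed until it stopped moving at 26 N, so I take it as shut. I had no direct reading of its opening. The handle shows at the same pixels as at the start.
- **Lid angle:** the arm's path puts the lid at about 0.57 rad, and I estimate the pointer at 0.58 to 0.60. The two cameras disagree slightly. The side view has the lid 0.05 to 0.06 rad low, and the top view has it about 0.03 rad high. Both are inside the 0.09 rad limit.

**What went wrong and was mended:**
- The first pull on the drawer handle missed, and the first grasp of a rinsed filter slipped off. The fingertips sit about 15 mm higher than reported, so I went lower on later grasps.
- One rinsed filter was knocked to the middle of the drawer during the run. I placed the other one beside it.

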